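Weigh walnuts in the scoop pan and tip them into the grinder

TASK

Collect every loose walnut from the worktop in the scoop pan on the kitchen scale, so that the whole batch lies in the pan on the scale together; then carry the pan over and tip them all out through its open edge into the grinder's hopper (anything spilled goes back into the pan and is tipped in again), and set the empty pan level on the middle of the scale again. Before you finish, at whatever moment suits you, turn the grind dial until its white pointer stands at the big raised mark. Leave the jars, the can and the other things where they are.

Things in the scene. Friction and masses are not known exactly. Their poses are not given: they have to be found in the camera images.
- grinder: electric nut grinder, fixed. Origin on the worktop under the centre of its square hopper; x to its back, y to its left. Hopper open on top: 150 mm square outside, walls 5 mm, closed inner floor at z = 75, rim at z = 150 mm. In front of it (x from -210 to -75 mm) a console 120 mm wide, top at z = 90 mm, carries the grind dial, its axis at x = -145, y = 0
- hopper (a point): centre of the hopper's mouth, at rim height
- dial (a joint): angle of the grind dial in rad, 0 to 3.1, growing as it turns clockwise seen from above. At 0 its white pointer line points to the grinder's front (-x); at 1.571 to the grinder's left (+y), straight at the mark. Light friction (0.05 N m); it stays where it is left
- dial_grip (a point): on the dial's axis, 37 mm above the console, where to grip. The dial is a disc of 44 mm diameter, its top 23 mm below this point, with an upright bar grip 42 mm long and 14 mm thick that ends 7 mm above this point; at angle 0 the bar lies along the grinder's x. A white line on one half of the bar's top is the pointer; this point's x axis turns with the dial and points away from the pointer
- mark (a point): the index mark: the one large raised black bar, 15 x 4 mm, on the console 44 mm from the dial's axis on the grinder's left; the other ticks are small and thin
- scale: flat black kitchen scale, fixed, 190 x 220 mm (x, y), 22 mm high; origin under its centre
- pan: the scoop pan: a metal tray (about 0.2 kg) standing loose on the scale. Origin under the centre of its floor, z up. Floor 125 (x) by 110 mm (y), 4 mm thick; lips 18 mm high and 4 mm thick at -x, +y and -y; the +x edge is open. A straight wooden handle leaves the -x lip: x from -131 to -69 mm, 16 mm wide (y), 21 to 39 mm above the underside; pinch it across y from above
- pan_grip (a point): middle of the pan's handle, at (-100, 0, 30) mm in the pan's frame
- nut1: a walnut in its shell, round, 33 mm across and 32 mm high, with small flat ends (18 mm) on which it stands at the start; about 14 g; it can roll once it lies on its side; origin at its centre. From 4 to 6 of nut1..nut6 are present, the others are None
- nut2: a walnut in its shell, round, 33 mm across and 32 mm high, with small flat ends (18 mm) on which it stands at the start; about 14 g; it can roll once it lies on its side; origin at its centre. From 4 to 6 of nut1..nut6 are present, the others are None
- nut3: a walnut in its shell, round, 33 mm across and 32 mm high, with small flat ends (18 mm) on which it stands at the start; about 14 g; it can roll once it lies on its side; origin at its centre. From 4 to 6 of nut1..nut6 are present, the others are None
- nut4: a walnut in its shell, round, 33 mm across and 32 mm high, with small flat ends (18 mm) on which it stands at the start; about 14 g; it can roll once it lies on its side; origin at its centre. From 4 to 6 of nut1..nut6 are present, the others are None
- nut5: a walnut in its shell, round, 33 mm across and 32 mm high, with small flat ends (18 mm) on which it stands at the start; about 14 g; it can roll once it lies on its side; origin at its centre. From 4 to 6 of nut1..nut6 are present, the others are None
- nut6: a walnut in its shell, round, 33 mm across and 32 mm high, with small flat ends (18 mm) on which it stands at the start; about 14 g; it can roll once it lies on its side; origin at its centre. From 4 to 6 of nut1..nut6 are present, the others are None
- jar1: a small spice jar with black lid, 40 mm diameter, 62 mm high, standing among the walnuts; bystander, origin under its centre
- jar2: as jar1; bystander, origin under its centre
- can: a food can, 70 mm diameter, 100 mm high; bystander, origin under its centre
- mug: a white mug, 80 mm diameter, 90 mm high, its handle reaching less than 80 mm from the axis at +y; bystander, origin under its centre
- oil: an oil bottle, 66 mm diameter, 160 mm high; bystander, origin under its centre
- butter: a nut-butter jar, 84 mm diameter, 120 mm high; bystander, origin under its centre
- salt: a round cardboard salt drum, 80 mm diameter, 130 mm high; bystander, origin under its centre

How it is judged (in metres and radians):
On the way, in this order (a step that is already met when the one before it is completed fails the run):
1. all walnuts lie in the pan, the pan level on the scale (x of nut1 in the frame of pan between -0.0625 and 0.0625 m and y of nut1 in the frame of pan between -0.055 and 0.055 m and z of nut1 in the frame of pan between 0 and 0.06 m and x of nut2 in the frame of pan between -0.0625 and 0.0625 m and y of nut2 in the frame of pan between -0.055 and 0.055 m and z of nut2 in the frame of pan between 0 and 0.06 m and x of nut3 in the frame of pan between -0.0625 and 0.0625 m and y of nut3 in the frame of pan between -0.055 and 0.055 m and z of nut3 in the frame of pan between 0 and 0.06 m and x of nut4 in the frame of pan between -0.0625 and 0.0625 m and y of nut4 in the frame of pan between -0.055 and 0.055 m and z of nut4 in the frame of pan between 0 and 0.06 m and x of nut5 in the frame of pan between -0.0625 and 0.0625 m and y of nut5 in the frame of pan between -0.055 and 0.055 m and z of nut5 in the frame of pan between 0 and 0.06 m and x of nut6 in the frame of pan between -0.0625 and 0.0625 m and y of nut6 in the frame of pan between -0.055 and 0.055 m and z of nut6 in the frame of pan between 0 and 0.06 m and horizontal distance between pan and scale below 0.045 m and z of pan in the frame of scale between 0.015 and 0.03 m and angle between pan's own z axis and vertical below 0.1 rad), for 0.2 s.
2. all walnuts are in the hopper, the pan being tipped over it (x of nut1 in the frame of grinder between -0.072 and 0.072 m and y of nut1 in the frame of grinder between -0.072 and 0.072 m and z of nut1 in the frame of grinder between 0.075 and 0.15 m and x of nut2 in the frame of grinder between -0.072 and 0.072 m and y of nut2 in the frame of grinder between -0.072 and 0.072 m and z of nut2 in the frame of grinder between 0.075 and 0.15 m and x of nut3 in the frame of grinder between -0.072 and 0.072 m and y of nut3 in the frame of grinder between -0.072 and 0.072 m and z of nut3 in the frame of grinder between 0.075 and 0.15 m and x of nut4 in the frame of grinder between -0.072 and 0.072 m and y of nut4 in the frame of grinder between -0.072 and 0.072 m and z of nut4 in the frame of grinder between 0.075 and 0.15 m and x of nut5 in the frame of grinder between -0.072 and 0.072 m and y of nut5 in the frame of grinder between -0.072 and 0.072 m and z of nut5 in the frame of grinder between 0.075 and 0.15 m and x of nut6 in the frame of grinder between -0.072 and 0.072 m and y of nut6 in the frame of grinder between -0.072 and 0.072 m and z of nut6 in the frame of grinder between 0.075 and 0.15 m and angle between pan's own z axis and vertical above 0.3 rad and horizontal distance between pan and hopper below 0.2 m and height (world z) of pan above 0.12 m).
At the end, for the whole second after the job is handed in: every walnut at rest in the hopper, below its rim; the empty pan level and at rest on the scale, its centre within 45 mm of the scale's centre; the dial within 0.13 rad of the mark (1.571) (x of nut1 in the frame of grinder between -0.072 and 0.072 m and y of nut1 in the frame of grinder between -0.072 and 0.072 m and z of nut1 in the frame of grinder between 0.075 and 0.15 m and linear speed of each of nut1, nut2, nut3, nut4, nut5, nut6 below 0.03 m/s and x of nut2 in the frame of grinder between -0.072 and 0.072 m and y of nut2 in the frame of grinder between -0.072 and 0.072 m and z of nut2 in the frame of grinder between 0.075 and 0.15 m and x of nut3 in the frame of grinder between -0.072 and 0.072 m and y of nut3 in the frame of grinder between -0.072 and 0.072 m and z of nut3 in the frame of grinder between 0.075 and 0.15 m and x of nut4 in the frame of grinder between -0.072 and 0.072 m and y of nut4 in the frame of grinder between -0.072 and 0.072 m and z of nut4 in the frame of grinder between 0.075 and 0.15 m and x of nut5 in the frame of grinder between -0.072 and 0.072 m and y of nut5 in the frame of grinder between -0.072 and 0.072 m and z of nut5 in the frame of grinder between 0.075 and 0.15 m and x of nut6 in the frame of grinder between -0.072 and 0.072 m and y of nut6 in the frame of grinder between -0.072 and 0.072 m and z of nut6 in the frame of grinder between 0.075 and 0.15 m and horizontal distance between pan and scale below 0.045 m and z of pan in the frame of scale between 0.015 and 0.03 m and angle between pan's own z axis and vertical below 0.1 rad and linear speed of pan below 0.02 m/s and value of joint dial between 1.441 and 1.701 rad); the robot touches nothing.
It fails at once if a bystander is pushed more than 50 mm or knocked over (distance of any of jar1, jar2, can, mug, oil, butter, salt from where it was at the start of the episode above 0.05 m or angle between any of jar1, jar2, can, mug, oil, butter, salt's own z axis and vertical above 0.5 rad).
Of nut1, nut2, nut3, nut4, nut5, nut6 only 4 to 6 are there at a start; the rules pass over those that are not, and their reading is None.
At some moment in a run one of nut1, nut2, nut3, nut4, nut5, nut6, pan may be knocked a few centimetres aside while the robot is not near it.
It also fails if it takes over 208 s, if anything falls off the work surface, if the arm or the gripper's body presses on something with over 40 N, if the wrist force passes 120 N, or if a joint passes its speed limit or range.

ROBOT

A 6-joint arm with a two-finger parallel gripper is mounted at the origin on the work surface. World frame = base frame: x ahead of the robot, y to its left, z up, the work surface at z = 0. Lengths are in mm, angles in rad, forces in N, time in s.
With the tool pointing down it reaches from about 400 to 925 mm from the base axis. Payload 12.5 kg.
Tool frame: the origin (TCP) lies midway between the tips of the shut fingers; the grasp point (between the pads) lies 19 mm behind it; z points along the fingers, y is the line along which they close (so a half turn about z gives the same grasp; the last joint's range is limited). The gripper opens to 95 mm and grips with 3 to 60 N. Pads are 20 mm wide; open, the fingers measure 119 mm over their backs; the gripper's body (75 mm by 180 mm) begins 59 mm behind the grasp point.
Start: joints at [1.101, 0.491, 1.559, -0, 1.092, -0.106], TCP at [222.379, 584.122, 178.161] pointing down, gripper open.
Joint ranges: [-3.1, 3.1], [-0.84, 2.19], [0.05, 2.79], [-1.13, 4.28], [0.06, 2.93], [-2.69, 2.69]. Speed limits (rad/s): [2.22, 2.22, 2.79, 3.14, 3.14, 3.14].

INTERFACE

Orientations are given as [roll, pitch, yaw] about the fixed x, y, z axes, in that order (R = Rz(yaw) Ry(pitch) Rx(roll)).
In Python, from cell import * gives the robot as it stands. The module is installed in compiled form; this text tells all that it offers.
- The arm moves only by the tool arm_command, never from a script. Its arguments are lists of equal length, an entry for each row: "delta_pos": the shift along the world's x, y, z in units of 250 mm (1.0 is 250 mm), a list of three; "delta_rot": the turn, a rotation vector about the world's x, y, z in units of 90 degrees (1.0 is 90 degrees), a list of three; "claw": the closure, from 0 (fully open) to 1 (shut). In form: {"delta_pos": [[tx, ty, tz], ...], "delta_rot": [[wx, wy, wz], ...], "claw": [claw, ...]}. A call has exactly 5 rows; each row is the pose to reach, as a shift and turn from the pose commanded when the call began; what a row does not reach only later rows make up. A row lasts 1/12 s, in which the tool goes at most 41.7 mm and 7.16 degrees, less where a joint would pass 70% of its speed; a pose out of reach is approached as far as the arm can. A call with a number of a shift or a turn outside -1 to 1 is refused whole. A call with a gripper value outside its range is refused whole. The fingers move at their own pace and stop on an object; the grip force is fixed at half the most. Time passes only in rows, so rows that repeat a pose let the fingers close, or fill a call up. It gives the time, the measured TCP pose, the force, the opening and the grip force at its end, in the units of the state.
- state(): the state, without advancing time (a new reading comes with each control period).
- read_camera(name): name is "side" or "top"; returns the picture (480x640x3 uint8, red, green, blue); there is no depth.
- calibration(name): a dict with "camera_matrix" (3x3 intrinsics, pixels), "k1" (the pictures are not rectified: a ray, as slopes to the right and down, at radius r is drawn at 1 + k1 r^2 times it, then the intrinsics apply), "T" (4x4, takes a point from camera to world coordinates). Camera axes: x right, y down, z forward; pixel columns grow to the right and rows downward; lengths in mm; the calibration is good to about 2 mm. A picture is of the moment at which its call begins. calibration takes no time and is no camera call.
- job_done(): hands the job in; it is judged then, once.
The state is a dict: "t": time; "joints": joint angles; "qvel": joint speeds; "tau": joint torques, N m; "eef_pos": TCP position; "tcp_rot": TCP orientation; "ft_force": force on the tool from outside, world axes, zero at the start; "moment": the same for the moment, N m; "opening": opening from 0.0 (shut) to 1.0 (fully open); "grip_force": force on a finger pad.
Only numpy, scipy, OpenCV 4.12 (cv2) and the standard library are available. Lean on these libraries where they do the work, as an engineer would, in place of code of your own. Each camera call takes 0.05 s, during which the arm holds its last target. There are 200 camera calls.

## Working session

There is one attempt and no reset: what is moved stays moved. The work goes in short steps, Python scripts to look and compute and a tool call to move; the robot and the scene stay as the last step left them, time stands still between calls to the robot, and variables do not carry over. Pictures are saved under pics/ and viewed, at most 14 in all, crops included, and the job is handed in when it is done.

Besides the shell and the picture viewer there is one more tool, called after "Call:" as name(argument=value, ...) on one line, values as JSON. arm_command: Moves the arm, as the interface text tells. Shifts and turns lie within -1 to 1; 1 stands for 250 mm of shift or 90 degrees of turn. Its arguments: {"type":"object","properties":{"delta_pos":{"type":"array"},"delta_rot":{"type":"array"},"claw":{"type":"array"}},"required":["delta_pos","delta_rot","claw"]}

```bash
mkdir -p pics
cat > h.py <<'E'
from cell import *
import numpy as np, cv2
def snap(n,f):
    im=read_camera(n); cv2.imwrite('pics/'+f,im[:,:,::-1]); return im
def ray(n,u,v):
    c=calibration(n);K=np.array(c['camera_matrix']);T=np.array(c['T']);k=c['k1']
    d=np.array([(u-K[0,2])/K[0,0],(v-K[1,2])/K[1,1]]);s=d.copy()
    for _ in range(30): s=d/(1+k*(s@s))
    return T[:3,3],T[:3,:3]@np.array([s[0],s[1],1])
def at(n,u,v,z):
    o,r=ray(n,u,v); return (o+r*(z-o[2])/r[2]).round(1)
def proj(n,p):
    c=calibration(n);K=np.array(c['camera_matrix']);T=np.array(c['T'])
    q=T[:3,:3].T@(np.array(p,float)-T[:3,3]);s=q[:2]/q[2];s=s*(1+c['k1']*(s@s))
    return (K[:2,:2]@s+K[:2,2]).round(1)
E
python3 - <<'E'
from h import *
for n in('top','side'):
    snap(n,n+'0.png');c=calibration(n);print(n,np.array(c['T']).round(3).tolist(),c['k1'],np.array(c['camera_matrix']).round(1).tolist())
print(state())
E
```

```text
top [[0.014, -0.996, 0.083, 475.274], [-1.0, -0.014, -0.0, 10.635], [0.002, -0.083, -0.997, 1410.201], [0.0, 0.0, 0.0, 1.0]] -0.09412413864495325 [[450.9, 0.0, 316.2], [0.0, 450.9, 245.9], [0.0, 0.0, 1.0]]
side [[0.742, -0.448, 0.499, 36.916], [-0.671, -0.494, 0.554, -634.78], [-0.001, -0.746, -0.666, 867.708], [0.0, 0.0, 0.0, 1.0]] -0.12808264299805733 [[510.1, 0.0, 321.0], [0.0, 510.1, 234.8], [0.0, 0.0, 1.0]]
{'t': 0.1, 'joints': array([ 1.10145128e+00,  4.91466606e-01,  1.55939866e+00,  1.25492016e-07,
        1.09170351e+00, -1.05605451e-01]), 'qvel': array([ 0.00107653, -0.00210815, -0.0015424 ,  0.00052667,  0.00255465,
        0.00013738]), 'tau': array([ 2.25060343e-03, -6.13623762e+01, -2.58607525e+01,  6.93064230e-02,
        4.71539015e-02, -8.18694548e-05]), 'eef_pos': array([222.22239653, 583.8846656 , 177.63700808]), 'tcp_rot': array([-3.14062198e+00, -1.03002738e-04,  2.77785295e+00]), 'ft_force': array([-0.32311965,  0.8210125 , -0.04534478]), 'moment': array([-0.02797441, -0.08656958,  0.07918164]), 'grip_force': 0.0, 'opening': 1.0022089882130085}
```

View pics/top0.png

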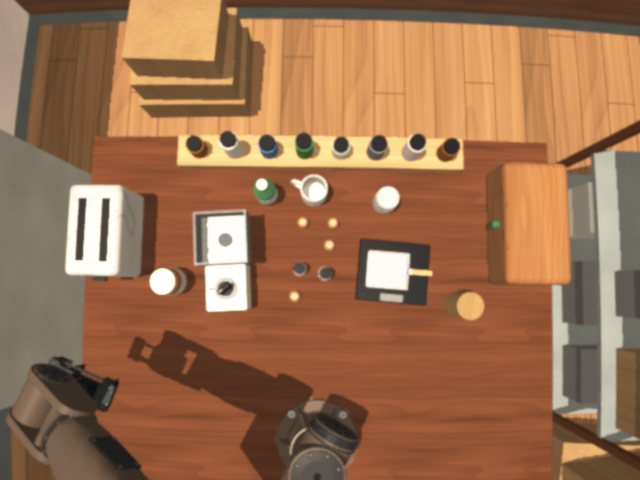

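View pics/side0.png

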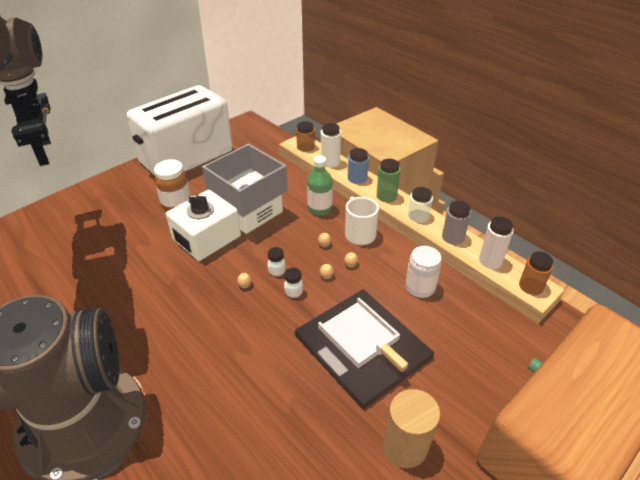

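The top view shows 4 walnuts at about (303,222), (333,223), (329,245) and (294,296). The jars are at (300,269) and (325,273), the grinder at (222,240) with its dial at (226,289), and the pan at (388,270) with its handle pointing right (-y). I'll zoom in for detail.

Run:
```python
from h import *
im=cv2.imread('pics/top0.png')
a=cv2.resize(im[180:315,185:265],None,fx=4,fy=4,interpolation=cv2.INTER_CUBIC)
b=cv2.resize(im[180:315,345:440],None,fx=4,fy=4,interpolation=cv2.INTER_CUBIC)
cv2.imwrite('pics/c1.png',np.hstack([a,b]))
hsv=cv2.cvtColor(im,cv2.COLOR_BGR2HSV)
for n,f in(('top','top0'),('side','side0')):
    im=cv2.imread(f'pics/{f}.png');hsv=cv2.cvtColor(im,cv2.COLOR_BGR2HSV)
    m=cv2.inRange(hsv,(8,80,150),(22,190,255))
    k,l,s,c=cv2.connectedComponentsWithStats(m)
    for i in range(1,k):
        if 25<s[i,4]<400: print(n,c[i].round(1),s[i].tolist(),at(n,*c[i],16))
    k=None
print('jars lids',at('top',300,268,62),at('top',325,273,62),at('side',276,256,62),at('side',293,276,62))
```

```text
top [231.8  11.1] [227, 8, 10, 8, 70] [1376.8  303.4   16. ]
top [627.6 144.7] [607, 133, 33, 19, 345] [  946.5 -1030.5    16. ]
top [469.8 246.4] [451, 243, 35, 10, 146] [ 596.5 -472.4   16. ]
top [334.8 295.7] [313, 295, 41, 3, 88] [438.3 -49.3  16. ]
top [435.9 306.4] [428, 305, 15, 3, 26] [ 408.6 -363.2   16. ]
top [146.2 351.7] [142, 348, 9, 9, 52] [255.1 532.4  16. ]
top [188.8 359.3] [184, 352, 11, 21, 77] [235.5 397.4  16. ]
top [321.7 391.2] [314, 388, 22, 7, 73] [146.9 -12.9  16. ]
top [ 32.3 400.4] [26, 390, 13, 24, 90] [ 86.1 906.3  16. ]
top [382.1 394. ] [366, 393, 30, 4, 61] [ 139.7 -197.7   16. ]
top [313.3 405.5] [305, 401, 18, 11, 135] [102.8  12.1  16. ]
top [581.7 415.4] [562, 413, 36, 7, 171] [  64.1 -838.4   16. ]
top [459.7 441.1] [431, 440, 55, 3, 107] [  -6.3 -440.4   16. ]
top [630.1 446.9] [620, 445, 20, 6, 91] [  -46.1 -1012.4    16. ]
top [541.5 469.3] [530, 467, 21, 5, 67] [-102.3 -706.7   16. ]
top [560.7 473.7] [559, 466, 4, 14, 39] [-119.5 -771.6   16. ]
side [437.4 171.3] [433, 167, 11, 9, 59] [1116.6   50.6   16. ]
side [196.6 185.5] [188, 175, 18, 20, 255] [554.5 465.5  16. ]
side [440.8 201.5] [438, 199, 7, 6, 30] [1008.6  -45.6   16. ]
side [ 89.3 223. ] [84, 220, 12, 7, 63] [251.7 519.9  16. ]
side [102.3 253.1] [86, 247, 28, 12, 135] [229.7 385.3  16. ]
side [ 76.  332.6] [75, 324, 3, 19, 43] [ 79.2 191.2  16. ]
side [ 33.2 355.8] [0, 331, 62, 38, 129] [-17.8 193.9  16. ]
side [394.  357.6] [381, 344, 27, 27, 182] [ 536.9 -296.9   16. ]
side [532.8 470.3] [528, 468, 12, 6, 32] [ 537.9 -620.3   16. ]
side [ 70.5 475.3] [59, 471, 25, 9, 140] [-59.4 -98.2  16. ]
jars lids [520.6  57.5  62. ] [506.7 -17.4  62. ] [516.8  49.5  62. ] [505.4 -24.4  62. ]
```

View pics/c1.png

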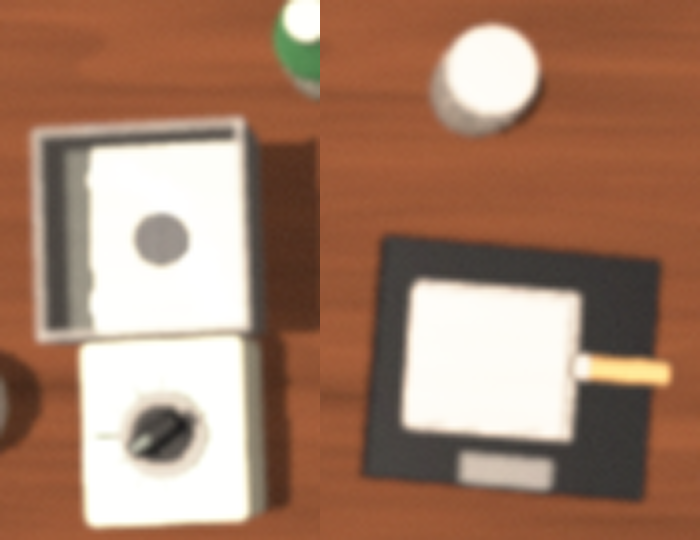

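The crop shows the dial's pointer at the lower-left, an angle of about 0.95 rad, with the mark to its left. The pan's open edge faces +y and its handle faces -y, and the pan is turned a few degrees. Next I'll take precise positions from both cameras.

```bash
cat >> h.py <<'E'
def nuts(n,im,seeds,w=11):
    out=[]
    for u,v in seeds:
        u0,v0=int(u)-w,int(v)-w;p=im[v0:v0+2*w,u0:u0+2*w].astype(float)
        g=p[:,:,1]; m=(g>130)&(p[:,:,0]-p[:,:,2]>30)
        ys,xs=np.nonzero(m)
        if len(xs): 
            q=((xs.min()+xs.max())/2+u0,(ys.min()+ys.max())/2+v0); out.append((np.round(q,1),len(xs),at(n,*q,16)))
        else: out.append(None)
    return out
E
python3 - <<'E'
from h import *
t=cv2.imread('pics/top0.png')[:,:,::-1];s=cv2.imread('pics/side0.png')[:,:,::-1]
for r in nuts('top',t,[(303,222),(333,223),(329,245),(294,296)]):print(r)
for r in nuts('side',s,[(324,241),(351,260),(327,271),(244,281)]):print(r)
X=lambda x,y:(185+x/4-.4,180+y/4-.4)
Y=lambda x,y:(345+(x-320)/4-.4,180+y/4-.4)
print('hopper rim',[at('top',*X(*p),150)[:2].tolist() for p in((33,130),(243,120),(258,330),(40,340))])
print('console',[at('top',*X(*p),90)[:2].tolist() for p in((80,343),(244,338),(248,518),(87,526))], 'dial',at('top',*X(163,430),134))
print('tick',at('top',*X(97,436),91),at('top',*X(122,436),91))
print('bar ends',at('top',*X(135,450),134),at('top',*X(192,410),134))
print('scale',[at('top',*Y(*p),22)[:2].tolist() for p in((386,236),(660,261),(642,500),(362,475))])
print('pan',[at('top',*Y(*p),40)[:2].tolist() for p in((413,280),(581,291),(573,440),(403,430))])
print('handle',[at('top',*Y(*p),61)[:2].tolist() for p in((578,367),(669,374))])
print('side: hopper rim',[at('side',*p,150)[:2].tolist() for p in((205,166),(248,149),(286,172),(241,191))],'dial',at('side',199,199,134))
print('side pan handle',[at('side',*p,61)[:2].tolist() for p in((381,347),(404,364))], 'scale',[at('side',*p,22)[:2].tolist() for p in((296,334),(361,293),(432,348),(366,392))])
E
```

```text
(array([302. , 221.5]), 77, array([667.1,  55.2,  16. ]))
(array([332.5, 222.5]), 74, array([665.3, -39.9,  16. ]))
(array([328.5, 244.5]), 79, array([596.3, -28.2,  16. ]))
(array([293.5, 295.5]), 77, array([437.2,  77.7,  16. ]))
(array([323.5, 238. ]), 106, array([671.9,  59.6,  16. ]))
(array([350. , 257.5]), 122, array([672. , -34.2,  16. ]))
(array([326. , 269.5]), 127, array([602.6, -25.1,  16. ]))
(array([243. , 278.5]), 125, array([441.7,  81.3,  16. ]))
hopper rim [[671.9, 362.0], [680.6, 212.0], [532.1, 197.4], [522.8, 351.4]]
console [[523.3, 337.7], [528.8, 216.4], [397.6, 210.4], [389.5, 328.6]] dial [461.  265.6 134. ]
tick [455.3 322.8  91. ] [455.6 304.3  91. ]
bar ends [446.6 285.2 134. ] [475.5 245.3 134. ]
scale [[615.5, -128.8], [599.0, -342.7], [414.1, -327.9], [431.2, -111.5]]
pan [[580.2, -147.8], [573.5, -276.8], [459.9, -270.5], [466.1, -140.8]]
handle [[514.8, -270.0], [510.3, -339.1]]
side: hopper rim [[532.9, 349.9], [659.5, 340.3], [666.4, 190.8], [539.2, 201.9]] dial [458.4 262.6 134. ]
side pan handle [[510.3, -281.3], [513.7, -337.0]] scale [[427.9, -124.4], [606.8, -134.9], [607.0, -336.0], [437.5, -315.7]]
```

Both cameras agree on these positions (mm):

| Object | Position |
|---|---|
| Nuts | (669,57), (668,-37), (599,-27), (439,80) |
| Jars | (518,54), (506,-21) |
| Pan centre | (519,-207), yaw about 86.5° |
| Scale centre | (517,-227) |
| Dial | (460,267), angle about 1.0 rad |
| Hopper centre | (602,277), grinder yaw about 4° |

I'll do the dial first, because the arm is close to it.

Call:
arm_command(delta_pos=[[0.472,-0.632,0.088],[0.472,-0.632,0.088],[0.472,-0.632,0.088],[0.472,-0.632,0.088],[0.472,-0.632,0.088]], delta_rot=[[0,0,0],[0,0,0],[0,0,0],[0,0,0],[0,0,0]], claw=[0.2,0.2,0.2,0.2,0.2])

```text
t: 0.52
eef_pos: [341.5, 423.8, 200.3]
tcp_rot: [-3.141, 0.0, 2.777]
ft_force: [0.5, 0.8, 0.0]
opening: 0.806
grip_force: 0.0
```

Call:
arm_command(delta_pos=[[0.478,-0.632,0],[0.478,-0.632,0],[0.478,-0.632,0],[0.478,-0.632,0],[0.478,-0.632,0]], delta_rot=[[0,0,-0.369],[0,0,-0.369],[0,0,-0.369],[0,0,-0.369],[0,0,-0.369]], claw=[0.2,0.2,0.2,0.2,0.2])

```text
t: 0.93
eef_pos: [461.2, 265.6, 200.1]
tcp_rot: [-3.141, 0.0, 2.191]
ft_force: [0.2, 0.7, -0.4]
opening: 0.801
grip_force: 0.0
```

Call:
arm_command(delta_pos=[[0,0,0],[0,0,0],[0,0,0],[0,0,0],[0,0,0]], delta_rot=[[0,0,0],[0,0,0],[0,0,0],[0,0,0],[0,0,0]], claw=[0.2,0.2,0.2,0.2,0.2])

```text
t: 1.35
eef_pos: [459.1, 269.1, 200.1]
tcp_rot: [-3.142, -0.0, 2.2]
ft_force: [-0.9, 0.0, -0.7]
opening: 0.799
grip_force: 0.0
```

Run:
```python
from h import *
print('mug',at('top',314,188,90),'can/salt?',at('top',387,198,130),'butter',at('top',163,281,120),'oil',at('top',263,184,160),'right',at('top',470,306,100))
print('side mug',at('side',362,208,90),'salt',at('side',425,258,100),at('side',414,405,130))
snap('top','t1.png')
s=state();print({k:np.round(s[k],3).tolist() for k in('t','joints','eef_pos','tcp_rot')})
```

```text
mug [758.   18.8  90. ] can/salt? [ 723.4 -192.4  130. ] butter [475.1 450.5 120. ] oil [752.7 162.5 160. ] right [ 414.3 -441.9  100. ]
side mug [759.4  16.8  90. ] salt [ 728.3 -203.7  100. ] [ 425.8 -425.6  130. ]
{'t': 1.4, 'joints': [0.406, 0.336, 1.757, 0.0, 1.049, -0.224], 'eef_pos': [459.219, 269.03, 200.168], 'tcp_rot': [3.142, -0.0, 2.2]}
```

Call:
arm_command(delta_pos=[[0,0,-0.1],[0,0,-0.2],[0,0,-0.3],[0,0,-0.364],[0,0,-0.364]], delta_rot=[[0,0,0],[0,0,0],[0,0,0],[0,0,0],[0,0,0]], claw=[0.2,0.2,0.2,0.2,0.2])

```text
t: 1.82
eef_pos: [458.1, 268.1, 106.4]
tcp_rot: [-3.137, -0.001, 2.2]
ft_force: [0.4, 0.4, -0.3]
opening: 0.797
grip_force: 0.0
```

Call:
arm_command(delta_pos=[[0,0,0],[0,0,0],[0,0,0],[0,0,0],[0,0,0]], delta_rot=[[0,0,0],[0,0,0],[0,0,0],[0,0,0],[0,0,0]], claw=[1,1,1,1,1])

```text
t: 2.23
eef_pos: [460.2, 268.3, 110.0]
tcp_rot: [3.14, 0.0, 2.198]
ft_force: [0.2, -0.2, -0.5]
opening: 0.507
grip_force: 0.0
```

Call:
arm_command(delta_pos=[[0,0,0],[0,0,0],[0,0,0],[0,0,0],[0,0,0]], delta_rot=[[0,0,0],[0,0,0],[0,0,0],[0,0,0],[0,0,0]], claw=[1,1,1,1,1])

```text
t: 2.65
eef_pos: [459.9, 268.1, 109.1]
tcp_rot: [3.142, 0.0, 2.198]
ft_force: [-0.4, 0.2, 0.1]
opening: 0.158
grip_force: 0.0
```

Run:
```python
from h import *
im=snap('side','s1.png')
cv2.imwrite('pics/c2.png',cv2.resize(im[90:270,120:320,::-1],None,fx=3,fy=3,interpolation=cv2.INTER_CUBIC))
```

```text
(no output)
```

View pics/c2.png

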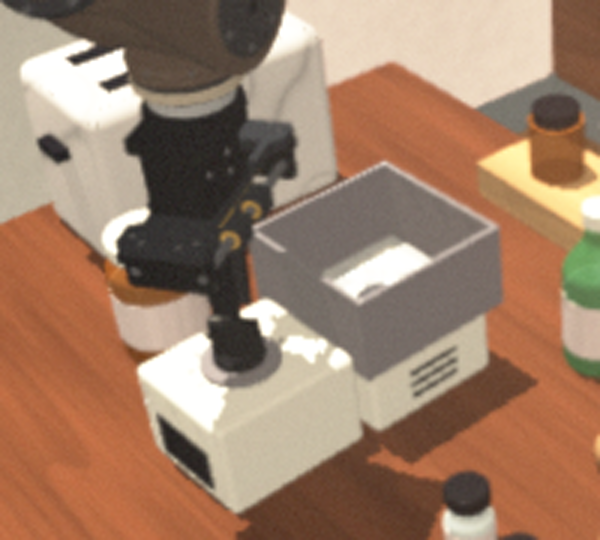

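The fingers stand around the dial bar at (237,345) in the crop and are almost closed. Next I close fully and turn.

Call:
arm_command(delta_pos=[[0,0,0],[0,0,0],[0,0,0],[0,0,0],[0,0,0]], delta_rot=[[0,0,0],[0,0,0],[0,0,0],[0,0,0],[0,0,0]], claw=[1,1,1,1,1])

```text
t: 3.12
eef_pos: [459.9, 268.1, 109.2]
tcp_rot: [3.141, -0.0, 2.198]
ft_force: [2.0, -0.3, -0.2]
opening: 0.005
grip_force: 0.0
```

Call:
arm_command(delta_pos=[[0,0,0],[0,0,0],[0,0,0],[0,0,0],[0,0,0]], delta_rot=[[0,0,-0.036],[0,0,-0.072],[0,0,-0.108],[0,0,-0.144],[0,0,-0.178]], claw=[1,1,1,1,1])

```text
t: 3.53
eef_pos: [459.9, 268.1, 109.1]
tcp_rot: [3.142, -0.0, 1.916]
ft_force: [0.0, 0.7, 0.1]
opening: 0.0
grip_force: 0.0
```

Call:
arm_command(delta_pos=[[0,0,0],[0,0,0],[0,0,0],[0,0,0],[0,0,0]], delta_rot=[[0,0,-0.036],[0,0,-0.072],[0,0,-0.108],[0,0,-0.144],[0,0,-0.178]], claw=[1,1,1,1,1])

```text
t: 3.95
eef_pos: [459.9, 268.1, 109.2]
tcp_rot: [3.141, -0.0, 1.636]
ft_force: [0.2, 0.1, 0.3]
opening: 0.005
grip_force: 0.0
```

Call:
arm_command(delta_pos=[[0,0,0],[0,0,0],[0,0,0],[0,0,0],[0,0,0]], delta_rot=[[0,0,0],[0,0,0],[0,0,0],[0,0,0],[0,0,0]], claw=[1,1,0.4,0.4,0.4])

```text
t: 4.37
eef_pos: [459.9, 268.1, 109.1]
tcp_rot: [3.142, 0.0, 1.64]
ft_force: [1.1, 0.1, 0.2]
opening: 0.159
grip_force: 0.0
```

Call:
arm_command(delta_pos=[[0,0,0],[0,0,0],[0,0,0],[0,0,0.1],[0,0,0.2]], delta_rot=[[0,0,0],[0,0,0],[0,0,0],[0,0,0],[0,0,0]], claw=[0.4,0.4,0.4,0.4,0.4])

```text
t: 4.78
eef_pos: [459.2, 267.8, 158.8]
tcp_rot: [-3.139, 0.001, 1.639]
ft_force: [-0.2, -0.6, 0.6]
opening: 0.511
grip_force: 0.0
```

Call:
arm_command(delta_pos=[[0,0,0.16],[-0.08,-0.6,0.16],[-0.08,-0.752,0.16],[-0.08,-0.752,0.16],[-0.08,-0.752,0.16]], delta_rot=[[0,0,0],[0,0,0],[0,0,0],[0,0,0],[0,0,0]], claw=[0.4,0.4,0.4,0.4,0.4])

```text
t: 5.2
eef_pos: [441.4, 101.0, 199.4]
tcp_rot: [3.141, 0.0, 1.64]
ft_force: [1.5, 0.1, 0.2]
opening: 0.601
grip_force: 0.0
```

Run:
```python
from h import *
im=snap('top','t2.png');im2=snap('side','s2.png')
f=lambda a:cv2.resize(a[:,:,::-1],(400,400),interpolation=cv2.INTER_CUBIC)
cv2.imwrite('pics/c3.png',np.hstack([f(im[255:315,200:260]),f(im2[180:250,165:235])]))
for r in nuts('top',im,[(303,222),(333,223),(329,245),(294,296)]):print(r)
for r in nuts('side',im2,[(324,241),(351,260),(327,271),(244,281)]):print(r)
s=state();print({k:np.round(s[k],3).tolist() for k in('t','joints','eef_pos','tcp_rot')})
```

```text
(array([302. , 221.5]), 77, array([667.1,  55.2,  16. ]))
(array([332.5, 222.5]), 79, array([665.3, -39.9,  16. ]))
(array([328.5, 244.5]), 80, array([596.3, -28.2,  16. ]))
(array([285., 301.]), 34, array([420. , 103.6,  16. ]))
(array([324. , 237.5]), 120, array([674.1,  60.2,  16. ]))
(array([350.5, 258.5]), 140, array([670.5, -37.4,  16. ]))
(array([326.5, 270. ]), 141, array([602.3, -27.1,  16. ]))
(array([243.5, 278.5]), 147, array([442.6,  80.5,  16. ]))
{'t': 5.3, 'joints': [0.073, 0.219, 1.933, -0.001, 0.99, 0.01], 'eef_pos': [441.554, 98.217, 199.417], 'tcp_rot': [3.141, 0.001, 1.634]}
```

View pics/c3.png

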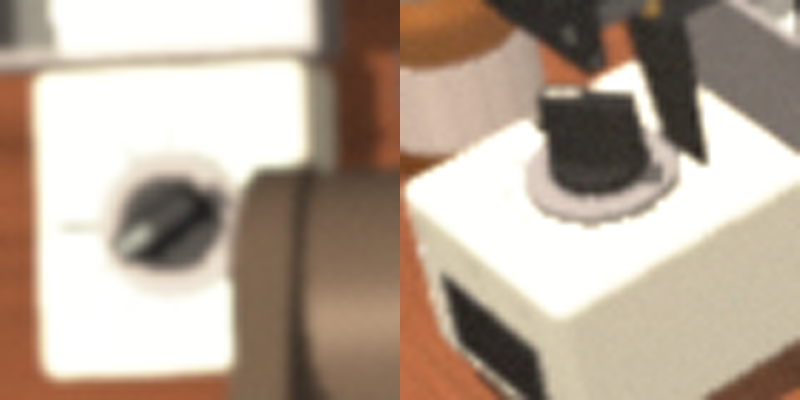

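The gripper shut fully (opening 0) without catching the bar, and the dial hasn't moved. Its bar is still diagonal, at (165,225) in the left crop. I'll check the tool and camera geometry.

Run:
```python
from h import *
print('tip in s1 (tcp 460,268,109):',proj('side',(459.9,268.1,109.2)),proj('side',(459.9,268.1,128)))
print('tip in s2:',proj('side',(441.5,98.5,199.4)), 'two finger tips', [proj('side',(441.5+d,98.5,199.4)) for d in(-30,30)])
print('dial top',proj('side',(459,267,134)),proj('side',(459,267,104)),proj('top',(459,267,134)))
a=cv2.imread('pics/s1.png')[140:250,150:270];b=cv2.imread('pics/s2.png')
f=lambda a:cv2.resize(a,None,fx=3.3,fy=3.3,interpolation=cv2.INTER_CUBIC)
cv2.imwrite('pics/c4.png',np.hstack([f(a),f(b[140:250,150:270])]))
```

```text
tip in s1 (tcp 460,268,109): [199.9 205.9] [198.7 199.7]
tip in s2: [228.9 213.2] two finger tips [array([216.8, 219.5]), array([240.7, 207.1])]
dial top [198.2 198. ] [200.2 207.9] [224.8 287.8]
```

View pics/c4.png

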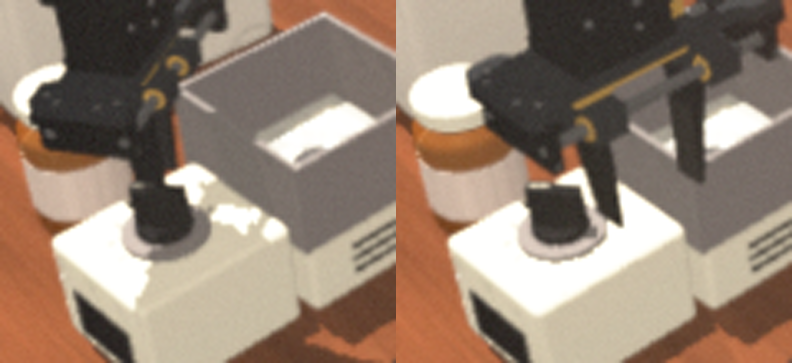

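In s2 the tips sit about 12 px higher than the reported TCP projects to, which is roughly 35 mm too high. That would explain missing the bar. I'll check this near nut4, low over the table.

Call:
arm_command(delta_pos=[[-0.006,-0.072,-0.15],[-0.006,-0.072,-0.3],[-0.006,-0.072,-0.45],[-0.006,-0.072,-0.54],[-0.006,-0.072,-0.54]], delta_rot=[[0,0,0],[0,0,0],[0,0,0],[0,0,0],[0,0,0]], claw=[0.3,0.3,0.3,0.3,0.3])

```text
t: 5.72
eef_pos: [438.6, 84.6, 60.7]
tcp_rot: [-3.135, -0.0, 1.639]
ft_force: [0.0, -0.2, -0.1]
opening: 0.696
grip_force: 0.0
```

Call:
arm_command(delta_pos=[[0,0,0],[0,0,0],[0,0,0],[0,0,0],[0,0,0]], delta_rot=[[0,0,0],[0,0,0],[0,0,0],[0,0,0],[0,0,0]], claw=[0.3,0.3,0.3,0.3,0.3])

```text
t: 6.13
eef_pos: [441.1, 84.6, 65.2]
tcp_rot: [3.139, 0.0, 1.639]
ft_force: [-0.4, 0.5, 1.2]
opening: 0.699
grip_force: 0.0
```

Run:
```python
from h import *
im=snap('side','s3.png')
cv2.imwrite('pics/c5.png',cv2.resize(im[180:320,160:330,::-1],None,fx=4,fy=4,interpolation=cv2.INTER_CUBIC))
s=state();p=s['eef_pos'];print(p,s['opening'])
for z in(0,35):print(z,[((proj('side',p+[d,0,z])-[160,180])*4).round() for d in(-33,0,33)])
```

```text
[440.98093222  84.52727395  65.03030167] 0.6989735441026829
0 [array([270., 360.]), array([318., 331.]), array([366., 304.])]
35 [array([262., 314.]), array([311., 286.]), array([360., 258.])]
```

View pics/c5.png

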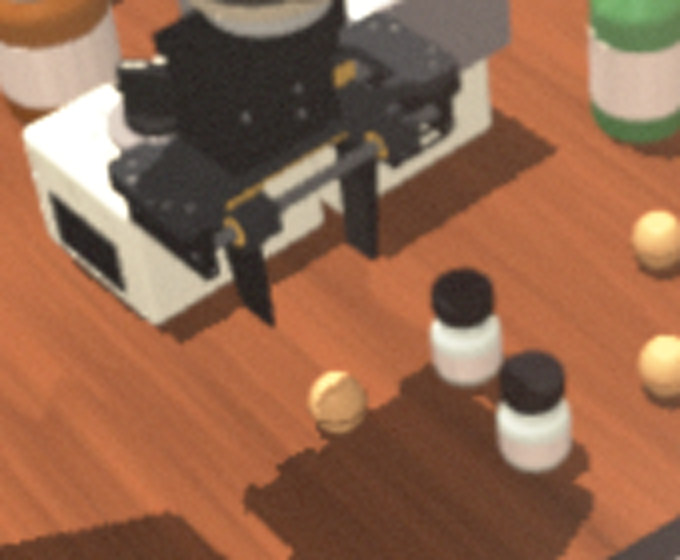

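The tips are at crop (272,322) and (375,255), about 35 mm above the reported height. I'll go lower in the same place to confirm with contact cues.

Call:
arm_command(delta_pos=[[0,-0.016,-0.05],[0,-0.016,-0.1],[0,-0.016,-0.15],[0,-0.016,-0.2],[0,-0.016,-0.2]], delta_rot=[[0,0,0],[0,0,0],[0,0,0],[0,0,0],[0,0,0]], claw=[0.3,0.3,0.3,0.3,0.3])

```text
t: 6.6
eef_pos: [439.9, 80.4, 13.0]
tcp_rot: [-3.14, -0.0, 1.639]
ft_force: [0.2, 0.9, 0.4]
opening: 0.702
grip_force: 0.0
```

Call:
arm_command(delta_pos=[[0,0,0],[0,0,0],[0,0,0],[0,0,0],[0,0,0]], delta_rot=[[0,0,0],[0,0,0],[0,0,0],[0,0,0],[0,0,0]], claw=[0.3,0.3,0.3,0.3,0.3])

```text
t: 7.02
eef_pos: [440.9, 80.5, 14.7]
tcp_rot: [3.141, 0.0, 1.639]
ft_force: [0.4, 0.2, -0.8]
opening: 0.701
grip_force: 0.0
```

Run:
```python
from h import *
im=snap('side','s4.png');im2=snap('top','t4.png')
a=cv2.resize(im[200:320,180:300,::-1],(400,400),interpolation=cv2.INTER_CUBIC)
b=cv2.resize(im2[240:330,240:330,::-1],(400,400),interpolation=cv2.INTER_CUBIC)
cv2.imwrite('pics/c6.png',np.hstack([a,b]))
s=state();p=s['eef_pos'];print(p,s['opening'],s['joints'])
for z in(0,35):print(z,[((proj('side',p+[d,0,z])-[180,200])/.3).round() for d in(-33,0,33)])
```

```text
[440.70346809  80.45335703  14.4686117 ] 0.70102010398098 [ 3.29306359e-02  5.17071568e-01  2.14120837e+00 -1.98790535e-06
  4.82657147e-01 -3.52708601e-02]
0 [array([170., 288.]), array([210., 265.]), array([248., 241.])]
35 [array([164., 253.]), array([204., 229.]), array([244., 206.])]
```

View pics/c6.png

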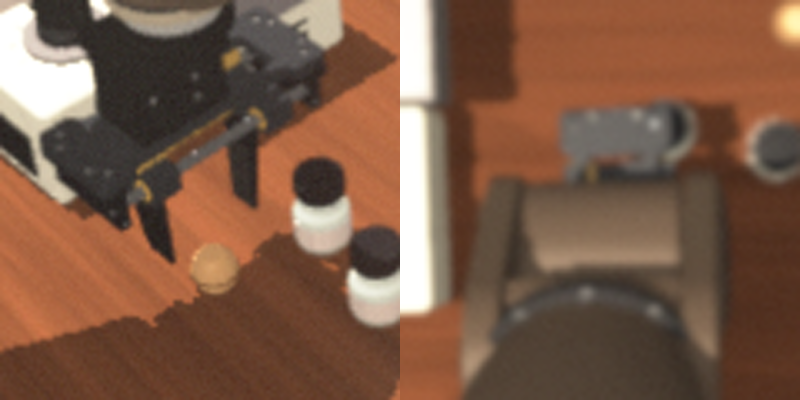

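With the visible tip corner allowed for, both views fit a pure height offset: the real tips are about 38 mm above the reported TCP. I'll descend accordingly in steps, watching the force.

Call:
arm_command(delta_pos=[[0,0,-0.03],[0,0,-0.06],[0,0,-0.09],[0,0,-0.12],[0,0,-0.12]], delta_rot=[[0,0,0],[0,0,0],[0,0,0],[0,0,0],[0,0,0]], claw=[0.3,0.3,0.3,0.3,0.3])

```text
t: 7.53
eef_pos: [439.8, 80.4, -17.5]
tcp_rot: [-3.139, -0.0, 1.639]
ft_force: [1.2, 0.1, 0.5]
opening: 0.696
grip_force: 0.0
```

Run:
```python
from h import *
im=snap('side','s5.png')
cv2.imwrite('pics/c7.png',cv2.resize(im[210:310,190:300,::-1],None,fx=5,fy=5,interpolation=cv2.INTER_CUBIC))
s=state();p=s['eef_pos'];print(p,s['opening'],s['ft_force'])
for z in(0,20,35,40):print(z,[((proj('side',p+[d,-10,z])-[190,210])*5).round() for d in(-33,33)])
```

```text
[439.99075609  80.38075756 -16.88090855] 0.7012196564868396 [ 0.23691734 -0.69631344 -1.09202379]
0 [array([225., 442.]), array([340., 371.])]
20 [array([220., 412.]), array([336., 342.])]
35 [array([216., 390.]), array([333., 319.])]
40 [array([215., 382.]), array([332., 312.])]
```

View pics/c7.png

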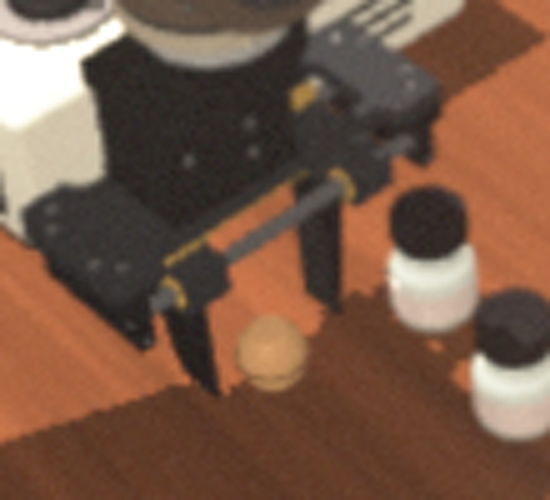

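The tips at (217,394) and (338,310) fit an offset of 35 mm, so the tips are really at z≈18 with the nut between them. I'll lower 14 mm and grip.

Call:
arm_command(delta_pos=[[0,0,-0.02],[0,0,-0.04],[0,0,-0.056],[0,0,-0.056],[0,0,-0.056]], delta_rot=[[0,0,0],[0,0,0],[0,0,0],[0,0,0],[0,0,0]], claw=[0.3,0.3,0.3,0.7,0.7])

```text
t: 8.0
eef_pos: [440.5, 80.4, -30.0]
tcp_rot: [-3.141, -0.0, 1.639]
ft_force: [-0.2, 0.1, 0.3]
opening: 0.614
grip_force: 0.0
```

Call:
arm_command(delta_pos=[[0,0,0],[0,0,0],[0,0,0],[0,0,0],[0,0,0]], delta_rot=[[0,0,0],[0,0,0],[0,0,0],[0,0,0],[0,0,0]], claw=[0.8,0.8,0.8,0.8,0.8])

```text
t: 8.42
eef_pos: [440.7, 80.4, -29.7]
tcp_rot: [3.141, 0.0, 1.639]
ft_force: [0.7, 0.5, 0.7]
opening: 0.325
grip_force: 30.0
```

Call:
arm_command(delta_pos=[[0,0,0],[0,0,0],[0,0,0],[0,0,0],[0,0,0]], delta_rot=[[0,0,0],[0,0,0],[0,0,0],[0,0,0],[0,0,0]], claw=[0.8,0.8,0.8,0.8,0.8])

```text
t: 8.83
eef_pos: [440.7, 80.4, -29.7]
tcp_rot: [3.141, 0.0, 1.639]
ft_force: [-0.2, 0.4, 5.1]
opening: 0.326
grip_force: 30.0
```

The nut is held (opening 31 mm, grip 30 N). I'll carry it to the pan's back row, turning the tool so the fingers close along the pan's x.

Call:
arm_command(delta_pos=[[0,0,0.14],[0,0,0.28],[0,-0.06,0.4],[0.02,-0.22,0.4],[0.047,-0.364,0.4]], delta_rot=[[0,0,0],[0,0,0.076],[0,0,0.152],[0,0,0.228],[0,0,0.304]], claw=[0.8,0.8,0.8,0.8,0.8])

```text
t: 9.25
eef_pos: [452.0, -4.9, 71.8]
tcp_rot: [3.139, 0.002, 2.097]
ft_force: [1.0, -0.1, -0.1]
opening: 0.324
grip_force: 30.0
```

Call:
arm_command(delta_pos=[[0.016,-0.088,0],[0.032,-0.176,0],[0.048,-0.264,0],[0.064,-0.352,0],[0.08,-0.44,0]], delta_rot=[[0,0,0.061],[0,0,0.122],[0,0,0.183],[0,0,0.244],[0,0,0.306]], claw=[0.8,0.8,0.8,0.8,0.8])

```text
t: 9.67
eef_pos: [471.4, -115.6, 70.0]
tcp_rot: [-3.142, -0.001, 2.574]
ft_force: [0.4, -0.0, -0.6]
opening: 0.326
grip_force: 30.0
```

Call:
arm_command(delta_pos=[[0.016,-0.088,0],[0.032,-0.176,0],[0.048,-0.264,0],[0.064,-0.352,0],[0.08,-0.44,0]], delta_rot=[[0,0,0.061],[0,0,0.122],[0,0,0.183],[0,0,0.244],[0,0,0.306]], claw=[0.8,0.8,0.8,0.8,0.8])

```text
t: 10.08
eef_pos: [491.3, -225.5, 69.9]
tcp_rot: [3.141, -0.001, 3.055]
ft_force: [-0.1, 0.7, 0.4]
opening: 0.326
grip_force: 30.0
```

Call:
arm_command(delta_pos=[[0,0,-0.05],[0,0,-0.1],[0,0,-0.15],[0,0,-0.17],[0,0,-0.17]], delta_rot=[[0,0,0],[0,0,0],[0,0,0],[0,0,0],[0,0,0]], claw=[0.8,0.8,0.8,0.8,0.8])

```text
t: 10.5
eef_pos: [490.9, -224.1, 26.5]
tcp_rot: [3.14, -0.002, 3.05]
ft_force: [-0.2, 0.2, -0.3]
opening: 0.327
grip_force: 30.0
```

Run:
```python
from h import *
im=snap('side','s6.png')
cv2.imwrite('pics/c8.png',cv2.resize(im[230:410,270:450,::-1],None,fx=3.3,fy=3.3,interpolation=cv2.INTER_CUBIC))
s=state();print(s['eef_pos'],s['tcp_rot'],s['opening'],s['joints'])
```

```text
[ 491.27521672 -224.2887553    27.30771914] [ 3.14094815e+00 -1.11492355e-03  3.05025854e+00] 0.32774028390076043 [-5.50660593e-01  5.78127536e-01  1.90969978e+00  1.36907868e-04
  6.55050446e-01 -2.03023107e+00]
```

View pics/c8.png

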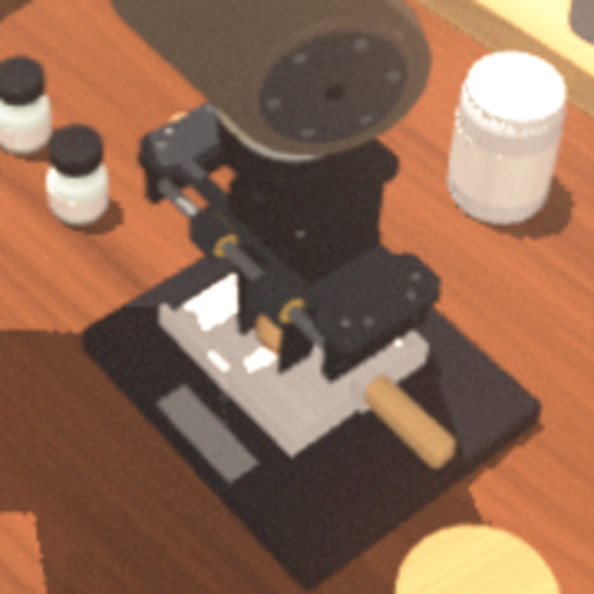

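The nut is over the pan, with the fingertips inside the lips at crop (292,365) and (245,330). I'll lower, release and raise, then go to nut3.

Call:
arm_command(delta_pos=[[0,-0.02,-0.04],[0,-0.02,-0.08],[0,-0.02,-0.12],[0,-0.02,-0.12],[0,-0.02,-0.12]], delta_rot=[[0,0,0],[0,0,0],[0,0,0],[0,0,0],[0,0,0]], claw=[0.8,0.8,0.8,0.8,0.56])

```text
t: 10.97
eef_pos: [491.1, -229.2, -3.1]
tcp_rot: [3.141, -0.001, 3.05]
ft_force: [-0.8, -0.8, 0.5]
opening: 0.356
grip_force: 0.0
```

Call:
arm_command(delta_pos=[[0,0,0],[0,0,0],[0,0,0.1],[0,0,0.22],[0,0,0.34]], delta_rot=[[0,0,0],[0,0,0],[0,0,0],[0,0,0],[0,0,0]], claw=[0.56,0.56,0.56,0.56,0.56])

```text
t: 11.38
eef_pos: [491.2, -229.2, 83.7]
tcp_rot: [3.141, -0.001, 3.05]
ft_force: [0.2, -1.0, 0.7]
opening: 0.44
grip_force: 0.0
```

Call:
arm_command(delta_pos=[[0.216,0.406,0],[0.216,0.406,0],[0.216,0.406,0],[0.216,0.406,0],[0.216,0.406,0]], delta_rot=[[0,0,0],[0,0,0],[0,0,0],[0,0,0],[0,0,0]], claw=[0.35,0.35,0.35,0.35,0.35])

```text
t: 11.8
eef_pos: [546.0, -126.6, 83.0]
tcp_rot: [-3.141, 0.001, 3.053]
ft_force: [-0.2, -0.1, 0.6]
opening: 0.645
grip_force: 0.0
```

Call:
arm_command(delta_pos=[[0.216,0.406,0],[0.216,0.406,0],[0.216,0.406,0],[0.216,0.406,0],[0.216,0.406,0]], delta_rot=[[0,0,0],[0,0,0],[0,0,0],[0,0,0],[0,0,0]], claw=[0.35,0.35,0.35,0.35,0.35])

```text
t: 12.22
eef_pos: [599.5, -26.3, 82.6]
tcp_rot: [-3.141, -0.0, 3.052]
ft_force: [-1.3, -0.6, -0.1]
opening: 0.653
grip_force: 0.0
```

Run:
```python
from h import *
im=snap('side','s7.png');t=snap('top','t7.png')
for r in nuts('side',im,[(324,241),(351,260),(327,271)]):print(r)
for r in nuts('top',t,[(303,222),(333,223),(329,245)]):print(r)
cv2.imwrite('pics/c9.png',np.hstack([cv2.resize(im[290:390,310:420,::-1],(440,400),interpolation=cv2.INTER_CUBIC),cv2.resize(t[230:320,350:440,::-1],(360,400),interpolation=cv2.INTER_CUBIC)]))
s=state();print(s['eef_pos'],s['tcp_rot'],s['opening'],s['joints'])
```

```text
(array([324. , 237.5]), 121, array([674.1,  60.2,  16. ]))
(array([350.5, 259. ]), 142, array([669.3, -38.6,  16. ]))
(array([326.5, 270. ]), 105, array([602.3, -27.1,  16. ]))
(array([301.5, 219. ]), 27, array([675. ,  56.9,  16. ]))
(array([332.5, 229. ]), 122, array([644.9, -40.1,  16. ]))
None
[598.91947034 -27.73169647  82.61678691] [-3.14147729e+00 -5.14884936e-04  3.04940448e+00] 0.6514418271428009 [-1.56329433e-01  5.63908927e-01  1.72068666e+00 -1.95878260e-04
  8.57503508e-01 -1.63480941e+00]
```

View pics/c9.png

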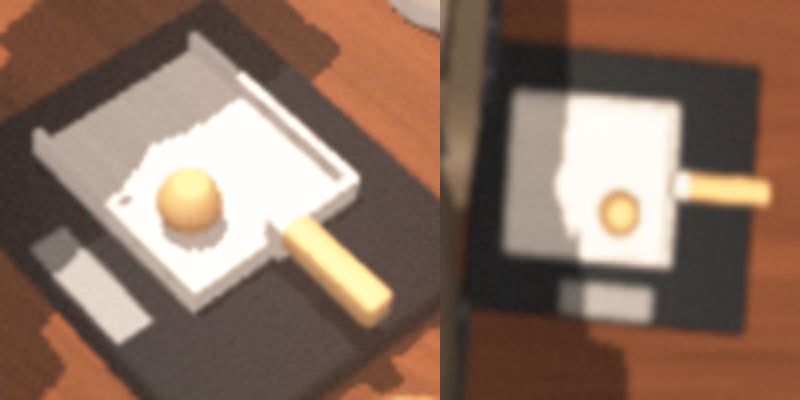

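Nut4 stands in the pan at its slot, at crop (188,200) in the side view and (620,213) in the top view. Next I grip nut3 and bring it to slot B.

Call:
arm_command(delta_pos=[[0,0,-0.13],[0,0,-0.26],[0,0,-0.39],[0,0,-0.448],[0,0,-0.448]], delta_rot=[[0,0,0],[0,0,0],[0,0,0],[0,0,0],[0,0,0]], claw=[0.35,0.35,0.35,0.35,0.35])

```text
t: 12.73
eef_pos: [597.1, -28.0, -32.4]
tcp_rot: [3.141, -0.006, 3.048]
ft_force: [0.2, -0.1, 0.7]
opening: 0.65
grip_force: 0.0
```

Call:
arm_command(delta_pos=[[0,0,0],[0,0,0],[0,0,0],[0,0,0],[0,0,0]], delta_rot=[[0,0,0],[0,0,0],[0,0,0],[0,0,0],[0,0,0]], claw=[0.8,0.8,0.8,0.8,0.8])

```text
t: 13.15
eef_pos: [600.0, -26.7, -28.3]
tcp_rot: [-3.142, 0.002, 3.05]
ft_force: [-0.5, -0.8, 0.5]
opening: 0.359
grip_force: 0.1
```

Call:
arm_command(delta_pos=[[0,0,0],[0,0,0.1],[0,0,0.24],[0,0,0.38],[0,0,0.448]], delta_rot=[[0,0,0],[0,0,0],[0,0,0],[0,0,0],[0,0,0]], claw=[0.8,0.8,0.8,0.8,0.8])

```text
t: 13.57
eef_pos: [600.7, -26.5, 86.7]
tcp_rot: [-3.141, 0.004, 3.05]
ft_force: [-0.2, 0.2, 0.2]
opening: 0.325
grip_force: 30.0
```

Call:
arm_command(delta_pos=[[-0.023,-0.082,0],[-0.046,-0.165,0],[-0.069,-0.247,0],[-0.092,-0.33,0],[-0.113,-0.412,0]], delta_rot=[[0,0,0],[0,0,0],[0,0,0],[0,0,0],[0,0,0]], claw=[0.8,0.8,0.8,0.8,0.8])

```text
t: 13.98
eef_pos: [570.9, -130.3, 83.0]
tcp_rot: [3.142, 0.0, 3.051]
ft_force: [0.8, 0.0, -0.2]
opening: 0.329
grip_force: 30.0
```

Call:
arm_command(delta_pos=[[-0.023,-0.082,0],[-0.046,-0.165,0],[-0.069,-0.247,0],[-0.092,-0.33,0],[-0.113,-0.412,0]], delta_rot=[[0,0,0],[0,0,0],[0,0,0],[0,0,0],[0,0,0]], claw=[0.8,0.8,0.8,0.8,0.8])

```text
t: 14.4
eef_pos: [542.6, -233.4, 82.9]
tcp_rot: [3.142, 0.0, 3.05]
ft_force: [0.3, 0.5, -0.0]
opening: 0.328
grip_force: 30.0
```

Call:
arm_command(delta_pos=[[0,0,-0.12],[0,0,-0.22],[0,0,-0.29],[0,0,-0.342],[0,0,-0.342]], delta_rot=[[0,0,0],[0,0,0],[0,0,0],[0,0,0],[0,0,0]], claw=[0.8,0.8,0.8,0.8,0.8])

```text
t: 14.82
eef_pos: [542.3, -232.2, -4.7]
tcp_rot: [3.141, -0.002, 3.05]
ft_force: [-0.3, 0.1, -0.6]
opening: 0.325
grip_force: 30.0
```

Call:
arm_command(delta_pos=[[0,0,0],[0,0,0],[0,0,0],[0,0,0],[0,0,0]], delta_rot=[[0,0,0],[0,0,0],[0,0,0],[0,0,0],[0,0,0]], claw=[0.8,0.8,0.56,0.56,0.56])

```text
t: 15.23
eef_pos: [543.2, -232.5, -2.3]
tcp_rot: [-3.141, 0.001, 3.05]
ft_force: [-0.3, 0.5, 0.4]
opening: 0.432
grip_force: 0.0
```

Call:
arm_command(delta_pos=[[0,0,0.1],[0,0,0.22],[0,0,0.34],[0.07,0.09,0.34],[0.14,0.18,0.34]], delta_rot=[[0,0,0],[0,0,0],[0,0,0],[0,0,0],[0,0,0]], claw=[0.5,0.5,0.5,0.4,0.35])

```text
t: 15.65
eef_pos: [578.9, -188.2, 84.7]
tcp_rot: [-3.14, 0.004, 3.048]
ft_force: [0.8, -0.1, -0.5]
opening: 0.591
grip_force: 0.0
```

Call:
arm_command(delta_pos=[[0.36,0.604,0],[0.36,0.604,0],[0.36,0.604,0],[0.36,0.604,0],[0.36,0.604,0]], delta_rot=[[0,0,0],[0,0,0],[0,0,0],[0,0,0],[0,0,0]], claw=[0.35,0.35,0.35,0.35,0.35])

```text
t: 16.07
eef_pos: [670.2, -31.4, 82.5]
tcp_rot: [3.141, 0.002, 3.054]
ft_force: [0.4, -0.3, -0.2]
opening: 0.649
grip_force: 0.0
```

Call:
arm_command(delta_pos=[[0,0,0],[0,0,0],[0,0,0],[0,0,0],[0,0,0]], delta_rot=[[0,0,0],[0,0,0],[0,0,0],[0,0,0],[0,0,0]], claw=[0.35,0.35,0.35,0.35,0.35])

```text
t: 16.48
eef_pos: [667.6, -37.9, 82.4]
tcp_rot: [3.142, 0.0, 3.048]
ft_force: [0.0, 0.8, 0.1]
opening: 0.653
grip_force: 0.0
```

```bash
cat >> h.py <<'E'
def blobs(n,im,box,z=16,amin=40):
    u0,v0,u1,v1=box;p=im[v0:v1,u0:u1].astype(int)
    m=((p[:,:,1]>110)&(p[:,:,0]-p[:,:,2]>60)).astype(np.uint8)
    k,l,s,c=cv2.connectedComponentsWithStats(m)
    for i in range(1,k):
        if s[i,4]>=amin:
            q=(u0+s[i,0]+(s[i,2]-1)/2,v0+s[i,1]+(s[i,3]-1)/2);print(n,q,s[i,2:].tolist(),at(n,*q,z))
E
python3 - <<'E'
from h import *
im=snap('side','s8.png');t=snap('top','t8.png')
for r in nuts('side',im,[(324,241),(351,260)]):print(r)
blobs('side',im,(300,300,410,390),42);blobs('top',t,(350,235,435,310),42)
s=state();print(s['eef_pos'],s['tcp_rot'],s['opening'])
E
```

```text
(array([324. , 238.5]), 136, array([671.6,  57.4,  16. ]))
(array([350.5, 259.5]), 106, array([668.1, -39.8,  16. ]))
side (np.float64(312.5), np.float64(302.5)) [16, 6, 52] [498.1 -96.5  42. ]
side (np.float64(400.5), np.float64(314.0)) [18, 29, 271] [ 612.5 -243.4   42. ]
side (np.float64(373.0), np.float64(328.5)) [17, 16, 202] [ 542.9 -230.7   42. ]
side (np.float64(356.5), np.float64(339.5)) [18, 18, 227] [ 498.8 -227.6   42. ]
side (np.float64(394.0), np.float64(357.0)) [27, 27, 336] [ 522.8 -306.2   42. ]
top (np.float64(395.0), np.float64(263.5)) [11, 10, 83] [ 538.8 -230.7   42. ]
top (np.float64(422.0), np.float64(272.5)) [21, 8, 137] [ 512.3 -313.6   42. ]
top (np.float64(394.5), np.float64(277.5)) [10, 10, 85] [ 496.2 -229.2   42. ]
[667.78309664 -37.49583275  82.33886737] [3.14153101e+00 7.42013143e-05 3.04884180e+00] 0.6494260803274093
```

Two nuts are in the pan at (541,-231) and (497,-229). Now nut2.

Call:
arm_command(delta_pos=[[0,0,-0.13],[0,0,-0.26],[0,0,-0.39],[0,0,-0.448],[0,0,-0.448]], delta_rot=[[0,0,0],[0,0,0],[0,0,0],[0,0,0],[0,0,0]], claw=[0.35,0.35,0.35,0.35,0.35])

```text
t: 17.0
eef_pos: [665.8, -36.7, -33.5]
tcp_rot: [3.141, -0.006, 3.049]
ft_force: [-0.0, 0.2, -0.6]
opening: 0.651
grip_force: 0.0
```

Call:
arm_command(delta_pos=[[0,0,0],[0,0,0],[0,0,0],[0,0,0],[0,0,0]], delta_rot=[[0,0,0],[0,0,0],[0,0,0],[0,0,0],[0,0,0]], claw=[0.8,0.8,0.8,0.8,0.8])

```text
t: 17.42
eef_pos: [668.5, -36.6, -28.7]
tcp_rot: [-3.142, 0.002, 3.05]
ft_force: [-0.8, -0.9, 0.1]
opening: 0.357
grip_force: 0.1
```

Call:
arm_command(delta_pos=[[0,0,0],[0,0,0.1],[0,0,0.24],[0,0,0.38],[0,0,0.448]], delta_rot=[[0,0,0],[0,0,0],[0,0,0],[0,0,0],[0,0,0]], claw=[0.8,0.8,0.8,0.8,0.8])

```text
t: 17.83
eef_pos: [669.3, -36.6, 86.6]
tcp_rot: [-3.141, 0.005, 3.05]
ft_force: [0.3, -0.2, 0.4]
opening: 0.325
grip_force: 30.0
```

Call:
arm_command(delta_pos=[[-0.098,-0.112,0],[-0.195,-0.225,0],[-0.293,-0.337,0],[-0.391,-0.45,0],[-0.489,-0.562,0]], delta_rot=[[0,0,0],[0,0,0],[0,0,0],[0,0,0],[0,0,0]], claw=[0.8,0.8,0.8,0.8,0.8])

```text
t: 18.25
eef_pos: [544.5, -177.9, 82.6]
tcp_rot: [-3.141, 0.001, 3.051]
ft_force: [1.0, -1.9, 0.1]
opening: 0.33
grip_force: 30.0
```

Call:
arm_command(delta_pos=[[0,0,0],[0,0,0],[0,0,0],[0,0,0],[0,0,0]], delta_rot=[[0,0,0],[0,0,0],[0,0,0],[0,0,0],[0,0,0]], claw=[0.8,0.8,0.8,0.8,0.8])

```text
t: 18.67
eef_pos: [546.4, -176.1, 82.1]
tcp_rot: [3.141, 0.0, 3.052]
ft_force: [0.9, 0.5, 0.2]
opening: 0.325
grip_force: 30.0
```

Call:
arm_command(delta_pos=[[0,0,-0.12],[0,0,-0.22],[0,0,-0.29],[0,0,-0.338],[0,0,-0.338]], delta_rot=[[0,0,0],[0,0,0],[0,0,0],[0,0,0],[0,0,0]], claw=[0.8,0.8,0.8,0.8,0.8])

```text
t: 19.08
eef_pos: [545.4, -175.9, -4.3]
tcp_rot: [3.141, -0.003, 3.051]
ft_force: [-0.1, 0.1, -0.9]
opening: 0.325
grip_force: 30.0
```

Call:
arm_command(delta_pos=[[0,0,0],[0,0,0],[0,0,0],[0,0,0],[0,0,0]], delta_rot=[[0,0,0],[0,0,0],[0,0,0],[0,0,0],[0,0,0]], claw=[0.8,0.8,0.56,0.56,0.56])

```text
t: 19.5
eef_pos: [546.1, -177.1, -1.7]
tcp_rot: [-3.141, 0.001, 3.05]
ft_force: [-0.4, 0.5, 0.5]
opening: 0.431
grip_force: 0.0
```

Call:
arm_command(delta_pos=[[0,0,0.1],[0,0,0.22],[0,0,0.34],[0.08,0.12,0.34],[0.14,0.24,0.34]], delta_rot=[[0,0,0],[0,0,0],[0,0,0],[0,0,0],[0,0,0]], claw=[0.5,0.5,0.5,0.4,0.35])

```text
t: 19.92
eef_pos: [582.3, -117.8, 85.2]
tcp_rot: [-3.141, 0.005, 3.047]
ft_force: [0.2, 0.8, -1.2]
opening: 0.592
grip_force: 0.0
```

Call:
arm_command(delta_pos=[[0.356,0.692,0],[0.356,0.692,0],[0.356,0.692,0],[0.356,0.692,0],[0.356,0.692,0]], delta_rot=[[0,0,0],[0,0,0],[0,0,0],[0,0,0],[0,0,0]], claw=[0.35,0.35,0.35,0.35,0.35])

```text
t: 20.33
eef_pos: [670.9, 59.4, 83.1]
tcp_rot: [3.141, 0.001, 3.052]
ft_force: [-0.0, -0.3, 1.3]
opening: 0.651
grip_force: 0.0
```

Call:
arm_command(delta_pos=[[0,0,0],[0,0,0],[0,0,0],[0,0,0],[0,0,0]], delta_rot=[[0,0,0],[0,0,0],[0,0,0],[0,0,0],[0,0,0]], claw=[0.35,0.35,0.35,0.35,0.35])

```text
t: 20.75
eef_pos: [669.5, 54.8, 82.9]
tcp_rot: [3.142, 0.0, 3.049]
ft_force: [0.4, -1.4, 0.1]
opening: 0.652
grip_force: 0.0
```

Run:
```python
from h import *
im=snap('side','s9.png');t=snap('top','t9.png')
for r in nuts('side',im,[(324,241)]):print(r)
blobs('side',im,(300,300,410,390),42);blobs('top',t,(350,235,435,310),42)
s=state();print(s['eef_pos'],s['tcp_rot'],s['opening'])
```

```text
(array([324.5, 238.5]), 86, array([672.5,  56.6,  16. ]))
side (np.float64(393.5), np.float64(314.0)) [32, 29, 468] [ 601.7 -233.4   42. ]
side (np.float64(355.5), np.float64(312.0)) [16, 17, 205] [ 547.2 -176.2   42. ]
side (np.float64(373.0), np.float64(328.5)) [17, 16, 206] [ 542.9 -230.7   42. ]
side (np.float64(357.0), np.float64(340.0)) [17, 17, 216] [ 498.7 -229.1   42. ]
side (np.float64(394.0), np.float64(357.0)) [27, 27, 336] [ 522.8 -306.2   42. ]
top (np.float64(377.0), np.float64(261.5)) [11, 10, 86] [ 544.2 -175.7   42. ]
top (np.float64(395.0), np.float64(263.5)) [11, 10, 83] [ 538.8 -230.7   42. ]
top (np.float64(422.0), np.float64(272.5)) [21, 8, 137] [ 512.3 -313.6   42. ]
top (np.float64(394.5), np.float64(277.5)) [10, 10, 85] [ 496.2 -229.2   42. ]
[669.64680069  54.97169824  82.89241834] [3.14155162e+00 1.41327269e-04 3.04887927e+00] 0.6488306507141177
```

Call:
arm_command(delta_pos=[[0,0,-0.13],[0,0,-0.26],[0,0,-0.39],[0,0,-0.45],[0,0,-0.45]], delta_rot=[[0,0,0],[0,0,0],[0,0,0],[0,0,0],[0,0,0]], claw=[0.35,0.35,0.35,0.35,0.35])

```text
t: 21.27
eef_pos: [667.6, 55.4, -33.5]
tcp_rot: [-3.141, -0.006, 3.049]
ft_force: [-1.0, -0.2, -1.3]
opening: 0.648
grip_force: 0.0
```

Call:
arm_command(delta_pos=[[0,0,0],[0,0,0],[0,0,0],[0,0,0],[0,0,0]], delta_rot=[[0,0,0],[0,0,0],[0,0,0],[0,0,0],[0,0,0]], claw=[0.8,0.8,0.8,0.8,0.8])

```text
t: 21.68
eef_pos: [670.3, 56.0, -28.6]
tcp_rot: [3.141, 0.002, 3.05]
ft_force: [-0.0, -1.1, -0.1]
opening: 0.355
grip_force: 0.1
```

Call:
arm_command(delta_pos=[[0,0,0],[0,0,0.1],[0,0,0.24],[0,0,0.38],[0,0,0.45]], delta_rot=[[0,0,0],[0,0,0],[0,0,0],[0,0,0],[0,0,0]], claw=[0.8,0.8,0.8,0.8,0.8])

```text
t: 22.1
eef_pos: [671.0, 56.1, 87.0]
tcp_rot: [3.141, 0.004, 3.05]
ft_force: [1.0, -0.5, -0.1]
opening: 0.327
grip_force: 30.0
```

Call:
arm_command(delta_pos=[[-0.07,-0.092,0],[-0.139,-0.184,0],[-0.209,-0.277,0],[-0.278,-0.369,0],[-0.348,-0.461,0]], delta_rot=[[0,0,0],[0,0,0],[0,0,0],[0,0,0],[0,0,0]], claw=[0.8,0.8,0.8,0.8,0.8])

```text
t: 22.52
eef_pos: [581.9, -60.0, 83.0]
tcp_rot: [3.142, 0.0, 3.051]
ft_force: [1.2, -0.9, -0.9]
opening: 0.325
grip_force: 30.0
```

Call:
arm_command(delta_pos=[[-0.07,-0.092,0],[-0.139,-0.184,0],[-0.209,-0.277,0],[-0.278,-0.369,0],[-0.348,-0.461,0]], delta_rot=[[0,0,0],[0,0,0],[0,0,0],[0,0,0],[0,0,0]], claw=[0.8,0.8,0.8,0.8,0.8])

```text
t: 22.93
eef_pos: [494.9, -175.4, 83.0]
tcp_rot: [-3.142, 0.001, 3.05]
ft_force: [0.9, 0.4, -0.1]
opening: 0.327
grip_force: 30.0
```

Call:
arm_command(delta_pos=[[0,0,0],[0,0,0],[0,0,0],[0,0,0],[0,0,0]], delta_rot=[[0,0,0],[0,0,0],[0,0,0],[0,0,0],[0,0,0]], claw=[0.8,0.8,0.8,0.8,0.8])

```text
t: 23.35
eef_pos: [496.3, -173.7, 82.7]
tcp_rot: [3.142, 0.0, 3.052]
ft_force: [-0.2, -0.1, -0.4]
opening: 0.329
grip_force: 30.0
```

Now I release nut1 into slot C, then raise and turn the tool towards the handle.

Call:
arm_command(delta_pos=[[0,0,-0.12],[0,0,-0.22],[0,0,-0.29],[0,0,-0.34],[0,0,-0.34]], delta_rot=[[0,0,0],[0,0,0],[0,0,0],[0,0,0],[0,0,0]], claw=[0.8,0.8,0.8,0.8,0.8])

```text
t: 23.77
eef_pos: [495.4, -173.4, -4.4]
tcp_rot: [3.14, -0.003, 3.051]
ft_force: [-0.2, 0.2, 0.7]
opening: 0.327
grip_force: 30.0
```

Call:
arm_command(delta_pos=[[0,0,0],[0,0,0],[0,0,0],[0,0,0],[0,0,0]], delta_rot=[[0,0,0],[0,0,0],[0,0,0],[0,0,0],[0,0,0]], claw=[0.8,0.8,0.56,0.56,0.56])

```text
t: 24.18
eef_pos: [496.0, -174.6, -1.8]
tcp_rot: [-3.141, 0.001, 3.05]
ft_force: [-0.6, -0.8, 0.4]
opening: 0.433
grip_force: 0.0
```

Call:
arm_command(delta_pos=[[0,0,0.1],[0,0,0.22],[0,0,0.36],[0,0,0.4],[0,0,0.4]], delta_rot=[[0,0,0],[0,0,0],[0,0,0],[0,0,-0.07],[0,0,-0.14]], claw=[0.5,0.5,0.5,0.4,0.4])

```text
t: 24.6
eef_pos: [497.1, -175.1, 101.1]
tcp_rot: [-3.141, 0.006, 2.826]
ft_force: [-0.7, 0.2, -0.6]
opening: 0.577
grip_force: 0.0
```

Call:
arm_command(delta_pos=[[0.03,-0.3,0],[0.03,-0.3,0],[0.03,-0.3,0],[0.03,-0.3,0],[0.03,-0.3,0]], delta_rot=[[0,0,-0.375],[0,0,-0.375],[0,0,-0.375],[0,0,-0.375],[0,0,-0.375]], claw=[0.4,0.4,0.4,0.4,0.4])

```text
t: 25.02
eef_pos: [503.1, -250.1, 97.8]
tcp_rot: [3.141, 0.0, 2.233]
ft_force: [-0.2, 1.5, -0.5]
opening: 0.597
grip_force: 0.0
```

Call:
arm_command(delta_pos=[[0.04,-0.16,0],[0.04,-0.16,0],[0.04,-0.16,0],[0.04,-0.16,0],[0.04,-0.16,0]], delta_rot=[[0,0,-0.375],[0,0,-0.375],[0,0,-0.375],[0,0,-0.375],[0,0,-0.375]], claw=[0.4,0.4,0.4,0.4,0.4])

```text
t: 25.43
eef_pos: [513.2, -289.7, 97.9]
tcp_rot: [3.141, 0.0, 1.645]
ft_force: [0.4, 1.0, 0.7]
opening: 0.597
grip_force: 0.0
```

Call:
arm_command(delta_pos=[[0,0,0],[0,0,0],[0,0,0],[0,0,0],[0,0,0]], delta_rot=[[0,0,-0.085],[0,0,-0.085],[0,0,-0.085],[0,0,-0.085],[0,0,-0.085]], claw=[0.4,0.4,0.4,0.4,0.4])

```text
t: 25.85
eef_pos: [513.3, -289.5, 97.8]
tcp_rot: [3.141, 0.0, 1.522]
ft_force: [0.5, 0.2, 1.1]
opening: 0.599
grip_force: 0.0
```

Run:
```python
from h import *
im=snap('side','s10.png');t=snap('top','t10.png')
blobs('side',im,(320,300,410,390),42);blobs('top',t,(350,235,435,310),42)
print(at('top',422,272.5,61),at('side',394,357,61))
s=state();print(s['eef_pos'],s['tcp_rot'],s['opening'],s['joints'])
```

```text
side (np.float64(330.0), np.float64(306.5)) [21, 14, 173] [ 518.  -129.5   42. ]
side (np.float64(402.0), np.float64(319.5)) [15, 20, 97] [ 603.8 -255.2   42. ]
side (np.float64(336.5), np.float64(324.0)) [16, 17, 177] [ 496.2 -172.5   42. ]
side (np.float64(370.5), np.float64(332.0)) [12, 11, 59] [ 532.8 -233.4   42. ]
side (np.float64(357.0), np.float64(341.0)) [17, 15, 169] [ 497.  -230.8   42. ]
side (np.float64(394.0), np.float64(357.5)) [27, 28, 323] [ 521.9 -306.9   42. ]
top (np.float64(377.0), np.float64(261.5)) [11, 10, 86] [ 544.2 -175.7   42. ]
top (np.float64(395.0), np.float64(263.5)) [11, 10, 83] [ 538.8 -230.7   42. ]
top (np.float64(376.0), np.float64(279.0)) [11, 11, 88] [ 491.  -172.8   42. ]
top (np.float64(394.5), np.float64(277.5)) [10, 10, 85] [ 496.2 -229.2   42. ]
[ 511.8 -309.1   61. ] [ 511.6 -313.7   61. ]
[ 513.2607315  -289.44761403   97.70160129] [3.14148234e+00 3.43127360e-05 1.52033890e+00] 0.5944949271277297 [-6.25569544e-01  5.31782058e-01  1.73434971e+00  4.06475251e-05
  8.75349657e-01 -5.75138163e-01]
```

All four nuts are in the pan. I'll grip the handle close to the lip.

Call:
arm_command(delta_pos=[[0,0,-0.13],[0,0,-0.24],[0,0,-0.34],[0,0,-0.405],[0,0,-0.405]], delta_rot=[[0,0,0],[0,0,0],[0,0,0],[0,0,0],[0,0,0]], claw=[0.4,0.4,0.4,0.4,0.4])

```text
t: 26.37
eef_pos: [511.8, -288.5, -6.7]
tcp_rot: [-3.137, -0.003, 1.52]
ft_force: [0.2, -0.5, 0.0]
opening: 0.596
grip_force: 0.0
```

Call:
arm_command(delta_pos=[[0,0,0],[0,0,0],[0,0,0],[0,0,0],[0,0,0]], delta_rot=[[0,0,0],[0,0,0],[0,0,0],[0,0,0],[0,0,0]], claw=[1,1,1,1,1])

```text
t: 26.78
eef_pos: [513.6, -289.7, -2.6]
tcp_rot: [3.14, 0.001, 1.519]
ft_force: [0.3, -0.3, 0.4]
opening: 0.302
grip_force: 0.0
```

Call:
arm_command(delta_pos=[[0,0,0],[0,0,0],[0,0,0],[0,0,0],[0,0,0]], delta_rot=[[0,0,0],[0,0,0],[0,0,0],[0,0,0],[0,0,0]], claw=[1,1,1,1,1])

```text
t: 27.2
eef_pos: [513.9, -289.8, -3.0]
tcp_rot: [3.14, 0.001, 1.519]
ft_force: [1.7, 0.7, 5.3]
opening: 0.169
grip_force: 29.8
```

Call:
arm_command(delta_pos=[[0,0,0],[0,0,0],[0,0,0],[0,0,0],[0,0,0]], delta_rot=[[0,0,0],[0,0,0],[0,0,0],[0,0,0],[0,0,0]], claw=[1,1,1,1,1])

```text
t: 27.62
eef_pos: [513.9, -289.9, -3.0]
tcp_rot: [3.14, 0.001, 1.519]
ft_force: [1.2, 0.3, 5.4]
opening: 0.163
grip_force: 29.8
```

Call:
arm_command(delta_pos=[[0,0,0.01],[0,0,0.03],[0,0,0.055],[0,0,0.08],[0,0,0.1]], delta_rot=[[0,0,0],[0,0,0],[0,0,0],[0,0,0],[0,0,0]], claw=[1,1,1,1,1])

```text
t: 28.03
eef_pos: [513.2, -289.5, 22.2]
tcp_rot: [3.141, 0.0, 1.519]
ft_force: [-0.6, 0.7, -2.6]
opening: 0.169
grip_force: 30.0
```

Call:
arm_command(delta_pos=[[0,0,0],[0,0,0],[0,0,0],[0,0,0],[0,0,0]], delta_rot=[[0,0,0],[0,0,0],[0,0,0],[0,0,0],[0,0,0]], claw=[1,1,1,1,1])

```text
t: 28.45
eef_pos: [513.1, -289.4, 21.1]
tcp_rot: [-3.141, -0.0, 1.519]
ft_force: [0.7, -0.4, -2.5]
opening: 0.168
grip_force: 30.0
```

Run:
```python
from h import *
im=snap('side','s11.png');t=snap('top','t11.png')
cv2.imwrite('pics/c10.png',np.hstack([cv2.resize(im[270:390,300:430,::-1],(433,400),interpolation=cv2.INTER_CUBIC),cv2.resize(t[230:320,350:440,::-1],(360,400),interpolation=cv2.INTER_CUBIC)]))
s=state();print(s['eef_pos'],s['tcp_rot'],s['ft_force'],s['moment'])
```

```text
[ 513.19384127 -289.42592308   21.18884852] [-3.14135121e+00 -1.99531082e-04  1.51871322e+00] [-0.2708064   0.13212424 -2.68398821] [-0.28154316  0.06203316  0.01125956]
```

View pics/c10.png

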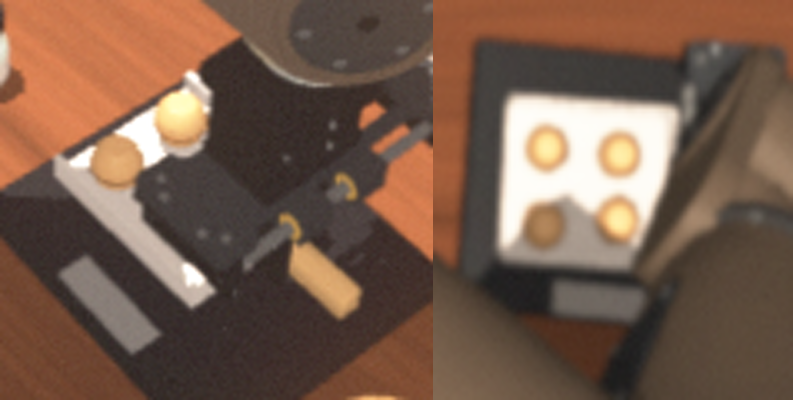

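The pan is lifted with all 4 nuts standing in it, at crop (182,115) and (117,160) in the side view and all four in the top view. I'll raise it slowly with a slight nose-up tilt.

Call:
arm_command(delta_pos=[[0,0,0.016],[0,0,0.048],[0,0,0.088],[0,0,0.136],[0,0,0.184]], delta_rot=[[0.006,0,0],[0.018,-0.001,0],[0.034,-0.002,0],[0.05,-0.003,0],[0.066,-0.003,0]], claw=[1,1,1,1,1])

```text
t: 28.97
eef_pos: [513.3, -289.4, 68.1]
tcp_rot: [-3.141, -0.106, 1.519]
ft_force: [0.7, -0.1, -3.8]
opening: 0.168
grip_force: 30.0
```

Call:
arm_command(delta_pos=[[0,0,0.048],[0,0,0.096],[0,0,0.144],[0,0,0.192],[0,0,0.232]], delta_rot=[[0,0,0],[0,0,0],[0,0,0],[0,0,0],[0,0,0]], claw=[1,1,1,1,1])

```text
t: 29.38
eef_pos: [513.3, -289.5, 126.7]
tcp_rot: [-3.141, -0.103, 1.519]
ft_force: [0.4, -0.4, -2.7]
opening: 0.167
grip_force: 30.0
```

Call:
arm_command(delta_pos=[[0,0,0.044],[0,0,0.084],[0,0,0.12],[0,0,0.148],[0,0,0.16]], delta_rot=[[0,0,0],[0,0,0],[0,0,0],[0,0,0],[0,0,0]], claw=[1,1,1,1,1])

```text
t: 29.8
eef_pos: [513.5, -289.7, 166.5]
tcp_rot: [3.141, -0.103, 1.519]
ft_force: [0.8, -0.1, -3.1]
opening: 0.169
grip_force: 30.0
```

Run:
```python
from h import *
t=snap('top','t12.png');blobs('top',t,(330,200,450,310),200)
im=snap('side','s12.png');blobs('side',im,(290,200,430,370),200)
s=state();print(s['eef_pos'],s['tcp_rot'],s['ft_force'],s['moment'])
```

```text
top (np.float64(388.0), np.float64(260.5)) [13, 12, 118] [ 539.3 -183.9  200. ]
top (np.float64(408.5), np.float64(262.0)) [12, 13, 116] [ 535.9 -239.5  200. ]
top (np.float64(407.5), np.float64(278.5)) [12, 12, 117] [ 491.5 -236.7  200. ]
top (np.float64(387.5), np.float64(279.5)) [12, 12, 118] [ 488.2 -182.7  200. ]
side (np.float64(329.0), np.float64(273.5)) [79, 148, 5353] [ 477.5 -167.9  200. ]
side (np.float64(381.5), np.float64(221.5)) [10, 10, 59] [ 655.3 -132.5  200. ]
side (np.float64(407.0), np.float64(315.0)) [45, 65, 1299] [ 508.8 -327.1  200. ]
[ 513.37295078 -289.58608733  165.80258336] [-3.141488   -0.10336691  1.51867782] [ 0.59258109  0.85422027 -3.46139863] [-0.48465247  0.09587189  0.01365883]
```

All 4 nuts are steady in the raised pan. Now I sweep slowly to the grinder.

Call:
arm_command(delta_pos=[[-0.002,0.012,0],[-0.006,0.036,0],[-0.011,0.071,0],[-0.019,0.119,0],[-0.028,0.174,0]], delta_rot=[[0,0,-0.004],[0,0,-0.013],[0,0,-0.027],[0,0,-0.044],[0,0,-0.065]], claw=[1,1,1,1,1])

```text
t: 30.32
eef_pos: [505.8, -245.2, 164.8]
tcp_rot: [-3.14, -0.104, 1.414]
ft_force: [-0.1, -0.2, -2.6]
opening: 0.165
grip_force: 30.0
```

Call:
arm_command(delta_pos=[[-0.009,0.055,0],[-0.018,0.111,0],[-0.027,0.166,0],[-0.036,0.221,0],[-0.044,0.277,0]], delta_rot=[[0,0,-0.021],[0,0,-0.042],[0,0,-0.062],[0,0,-0.083],[0,0,-0.104]], claw=[1,1,1,1,1])

```text
t: 30.73
eef_pos: [494.6, -175.5, 164.9]
tcp_rot: [-3.14, -0.104, 1.251]
ft_force: [0.8, -0.1, -3.0]
opening: 0.168
grip_force: 30.0
```

Call:
arm_command(delta_pos=[[-0.009,0.055,0],[-0.018,0.111,0],[-0.027,0.166,0],[-0.036,0.221,0],[-0.044,0.277,0]], delta_rot=[[0,0,-0.021],[0,0,-0.042],[0,0,-0.062],[0,0,-0.083],[0,0,-0.104]], claw=[1,1,1,1,1])

```text
t: 31.15
eef_pos: [483.5, -106.3, 165.0]
tcp_rot: [-3.14, -0.104, 1.087]
ft_force: [0.9, 0.4, -2.9]
opening: 0.16
grip_force: 30.0
```

Call:
arm_command(delta_pos=[[-0.009,0.055,0],[-0.018,0.111,0],[-0.027,0.166,0],[-0.036,0.221,0],[-0.044,0.277,0]], delta_rot=[[0,0,-0.021],[0,0,-0.042],[0,0,-0.062],[0,0,-0.083],[0,0,-0.104]], claw=[1,1,1,1,1])

```text
t: 31.57
eef_pos: [472.4, -37.1, 165.0]
tcp_rot: [-3.14, -0.103, 0.924]
ft_force: [0.4, 0.1, -3.4]
opening: 0.162
grip_force: 30.0
```

Call:
arm_command(delta_pos=[[-0.009,0.055,0],[-0.018,0.111,0],[-0.027,0.166,0],[-0.036,0.221,0],[-0.044,0.277,0]], delta_rot=[[0,0,-0.021],[0,0,-0.042],[0,0,-0.062],[0,0,-0.083],[0,0,-0.104]], claw=[1,1,1,1,1])

```text
t: 31.98
eef_pos: [461.3, 32.1, 165.0]
tcp_rot: [-3.14, -0.103, 0.761]
ft_force: [0.6, -0.4, -2.9]
opening: 0.165
grip_force: 30.0
```

Call:
arm_command(delta_pos=[[-0.009,0.055,0],[-0.018,0.111,0],[-0.027,0.166,0],[-0.036,0.221,0],[-0.044,0.277,0]], delta_rot=[[0,0,-0.021],[0,0,-0.042],[0,0,-0.062],[0,0,-0.083],[0,0,-0.104]], claw=[1,1,1,1,1])

```text
t: 32.4
eef_pos: [450.2, 101.2, 165.0]
tcp_rot: [-3.14, -0.103, 0.597]
ft_force: [-0.8, 0.1, -3.8]
opening: 0.169
grip_force: 30.0
```

Call:
arm_command(delta_pos=[[-0.009,0.055,0],[-0.018,0.111,0],[-0.027,0.166,0],[-0.036,0.221,0],[-0.044,0.277,0]], delta_rot=[[0,0,-0.021],[0,0,-0.042],[0,0,-0.062],[0,0,-0.083],[0,0,-0.104]], claw=[1,1,1,1,1])

```text
t: 32.82
eef_pos: [439.1, 170.3, 165.0]
tcp_rot: [-3.14, -0.102, 0.434]
ft_force: [0.6, -0.6, -2.2]
opening: 0.167
grip_force: 30.0
```

Call:
arm_command(delta_pos=[[-0.008,0.051,0],[-0.016,0.099,0],[-0.023,0.142,0],[-0.029,0.178,0],[-0.034,0.209,0]], delta_rot=[[0,0,-0.019],[0,0,-0.037],[0,0,-0.053],[0,0,-0.067],[0,0,-0.079]], claw=[1,1,1,1,1])

```text
t: 33.23
eef_pos: [430.6, 222.5, 164.9]
tcp_rot: [-3.141, -0.102, 0.311]
ft_force: [0.1, 1.0, -3.5]
opening: 0.163
grip_force: 30.0
```

Run:
```python
from h import *
t=snap('top','t13.png');blobs('top',t,(180,200,280,320),215)
im=snap('side','s13.png')
c=[cv2.resize(im[90:270,120:320,::-1],(420,378),interpolation=cv2.INTER_CUBIC),cv2.resize(t[190:320,170:295,::-1],(364,378),interpolation=cv2.INTER_CUBIC)]
cv2.imwrite('pics/c11.png',np.hstack(c))
s=state();print(s['eef_pos'],s['tcp_rot'],s['ft_force'],s['joints'])
```

```text
top (np.float64(219.0), np.float64(237.0)) [55, 59, 136] [595.2 270.4 215. ]
top (np.float64(231.0), np.float64(258.0)) [11, 11, 89] [539.4 236.4 215. ]
top (np.float64(211.5), np.float64(264.0)) [12, 11, 101] [522.6 288.3 215. ]
top (np.float64(203.0), np.float64(283.0)) [5, 35, 47] [471.8 309.6 215. ]
top (np.float64(236.5), np.float64(277.5)) [12, 12, 98] [487.8 220.3 215. ]
top (np.float64(221.0), np.float64(282.5)) [11, 12, 91] [473.9 261.4 215. ]
[430.7181852  222.57788517 164.97330965] [-3.14054847 -0.10246239  0.31251917] [-0.793507   -0.82160849 -3.29793888] [ 0.34187644  0.26785695  1.97920492 -0.00275153  0.79208364  1.60193222]
```

View pics/c11.png

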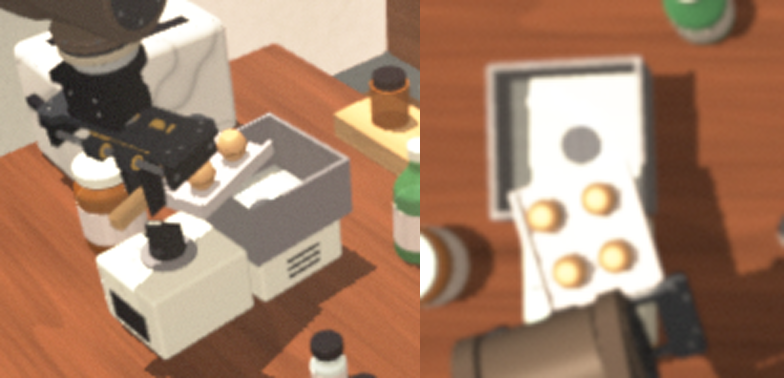

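The pan is over the hopper's front half with all 4 nuts in it, and its open edge is about 39 mm short of the hopper centre. I'll tip slowly, keeping the edge just above the rim.

Call:
arm_command(delta_pos=[[0,0,0.01],[0,0,0.02],[0.001,0,0.03],[0.001,0,0.04],[0.002,0.001,0.051]], delta_rot=[[-0.009,0.028,0],[-0.018,0.055,0],[-0.027,0.083,0],[-0.035,0.11,0],[-0.044,0.138,0]], claw=[1,1,1,1,1])

```text
t: 33.75
eef_pos: [431.8, 221.6, 178.2]
tcp_rot: [-3.14, 0.127, 0.312]
ft_force: [0.4, 0.2, -4.7]
opening: 0.169
grip_force: 30.0
```

Call:
arm_command(delta_pos=[[0.004,0.001,0.016],[0.008,0.003,0.032],[0.012,0.004,0.048],[0.016,0.005,0.064],[0.019,0.006,0.08]], delta_rot=[[-0.009,0.028,0],[-0.018,0.055,0],[-0.027,0.083,0],[-0.035,0.11,0],[-0.044,0.138,0]], claw=[1,1,1,1,1])

```text
t: 34.17
eef_pos: [436.9, 223.2, 198.2]
tcp_rot: [-3.139, 0.354, 0.313]
ft_force: [0.2, 0.4, -2.8]
opening: 0.164
grip_force: 30.0
```

Call:
arm_command(delta_pos=[[0.005,0.002,0.02],[0.01,0.003,0.04],[0.016,0.005,0.06],[0.021,0.007,0.08],[0.026,0.008,0.099]], delta_rot=[[-0.007,0.021,0],[-0.014,0.042,0],[-0.02,0.063,0],[-0.027,0.085,0],[-0.034,0.106,0]], claw=[1,1,1,1,1])

```text
t: 34.58
eef_pos: [443.5, 225.2, 222.9]
tcp_rot: [-3.138, 0.528, 0.313]
ft_force: [-0.9, -1.1, -4.2]
opening: 0.17
grip_force: 30.0
```

Call:
arm_command(delta_pos=[[0,0,0],[0,0,0],[0,0,0],[0,0,0],[0,0,0]], delta_rot=[[0,0,0],[0,0,0],[0,0,0],[0,0,0],[0,0,0]], claw=[1,1,1,1,1])

```text
t: 35.0
eef_pos: [443.3, 225.4, 223.0]
tcp_rot: [-3.139, 0.525, 0.313]
ft_force: [-0.8, 0.1, -3.4]
opening: 0.162
grip_force: 30.0
```

Run:
```python
from h import *
t=snap('top','t14.png');blobs('top',t,(180,200,280,320),180)
im=snap('side','s14.png');blobs('side',im,(180,130,300,220),180)
s=state();print(s['eef_pos'],s['tcp_rot'],s['ft_force'],s['joints'])
```

```text
top (np.float64(233.0), np.float64(209.0)) [27, 3, 44] [677.  241.6 180. ]
top (np.float64(227.0), np.float64(220.5)) [11, 12, 97] [644.7 257.2 180. ]
top (np.float64(190.5), np.float64(223.5)) [22, 10, 65] [635.2 358.9 180. ]
side (np.float64(265.0), np.float64(164.5)) [69, 70, 1180] [622.7 214.9 180. ]
side (np.float64(191.0), np.float64(151.5)) [19, 10, 168] [521. 389. 180.]
side (np.float64(256.5), np.float64(174.0)) [24, 13, 171] [583.8 196.8 180. ]
side (np.float64(239.0), np.float64(182.0)) [13, 13, 129] [534.9 198.4 180. ]
side (np.float64(196.5), np.float64(186.0)) [18, 17, 180] [453.7 252.3 180. ]
side (np.float64(290.5), np.float64(203.0)) [18, 21, 145] [572.9  58.1 180. ]
[443.35319049 225.48450339 223.02720486] [-3.13879573  0.52557317  0.31277217] [-0.65548822  0.39811437 -3.03915312] [0.33034744 0.52496355 1.48768074 0.01165465 1.65440632 1.58697376]
```

Nuts are starting to leave at 30°. I'll continue to 50°.

Call:
arm_command(delta_pos=[[0.008,0.003,0.018],[0.016,0.005,0.037],[0.025,0.008,0.055],[0.033,0.011,0.074],[0.041,0.013,0.092]], delta_rot=[[-0.007,0.021,0],[-0.014,0.042,0],[-0.02,0.063,0],[-0.027,0.085,0],[-0.034,0.106,0]], claw=[1,1,1,1,1])

```text
t: 35.52
eef_pos: [453.9, 228.8, 246.2]
tcp_rot: [-3.138, 0.702, 0.313]
ft_force: [-0.2, 0.4, -3.0]
opening: 0.167
grip_force: 30.0
```

Call:
arm_command(delta_pos=[[0.011,0.004,0.017],[0.023,0.007,0.034],[0.034,0.011,0.05],[0.045,0.015,0.067],[0.056,0.018,0.084]], delta_rot=[[-0.007,0.021,0],[-0.014,0.042,0],[-0.02,0.063,0],[-0.027,0.085,0],[-0.034,0.106,0]], claw=[1,1,1,1,1])

```text
t: 35.93
eef_pos: [468.0, 233.3, 267.0]
tcp_rot: [-3.138, 0.877, 0.314]
ft_force: [-1.0, -0.4, -2.8]
opening: 0.165
grip_force: 30.0
```

Call:
arm_command(delta_pos=[[0,0,0],[0,0,0],[0,0,0],[0,0,0],[0,0,0]], delta_rot=[[0,0,0],[0,0,0],[0,0,0],[0,0,0],[0,0,0]], claw=[1,1,1,1,1])

```text
t: 36.35
eef_pos: [467.5, 233.2, 267.2]
tcp_rot: [-3.138, 0.875, 0.314]
ft_force: [-0.3, 0.7, -2.7]
opening: 0.165
grip_force: 30.0
```

Call:
arm_command(delta_pos=[[0,0,0],[0,0,0],[0,0,0],[0,0,0],[0,0,0]], delta_rot=[[0,0,0],[0,0,0],[0,0,0],[0,0,0],[0,0,0]], claw=[1,1,1,1,1])

```text
t: 36.77
eef_pos: [467.7, 233.3, 266.9]
tcp_rot: [-3.138, 0.876, 0.313]
ft_force: [0.1, 0.0, -1.8]
opening: 0.164
grip_force: 30.0
```

Run:
```python
from h import *
t=snap('top','t15.png');blobs('top',t,(185,200,260,320),91,25)
im=snap('side','s15.png');blobs('side',im,(180,130,300,290),91)
s=state();print(s['eef_pos'],s['tcp_rot'],s['ft_force'],s['moment'])
```

```text
top (np.float64(225.5), np.float64(220.5)) [10, 10, 75] [657.  279.5  91. ]
side (np.float64(247.5), np.float64(141.0)) [36, 23, 72] [735.1 456.8  91. ]
side (np.float64(280.5), np.float64(162.0)) [38, 65, 944] [737.2 305.9  91. ]
side (np.float64(255.0), np.float64(174.0)) [25, 13, 194] [651.7 307.1  91. ]
side (np.float64(196.5), np.float64(186.5)) [18, 16, 156] [506.4 365.2  91. ]
side (np.float64(231.0), np.float64(256.5)) [15, 14, 114] [425.2  89.9  91. ]
[467.77754235 233.26367916 266.88618955] [-3.13761776  0.87583549  0.31344481] [-0.58995164 -0.20828942 -3.03020232] [ 0.13694887 -0.56299408 -0.00644917]
```

One blob, at side (231,256), could be a nut that spilled. I'll back the pan off and count.

Call:
arm_command(delta_pos=[[0,0,0.06],[0,0,0.12],[0,0,0.2],[0,0,0.28],[-0.05,-0.02,0.28]], delta_rot=[[0,0,0],[0,0,0],[0,0,0],[0,0,0],[0,0,0]], claw=[1,1,1,1,1])

```text
t: 37.28
eef_pos: [456.5, 228.7, 339.4]
tcp_rot: [-3.137, 0.871, 0.314]
ft_force: [-1.0, -0.1, -2.5]
opening: 0.167
grip_force: 30.0
```

Call:
arm_command(delta_pos=[[0,-0.12,0],[0,-0.24,0],[0,-0.36,0],[0,-0.48,0],[0,-0.6,0]], delta_rot=[[0.01,-0.05,0],[0.02,-0.1,0],[0.03,-0.15,0],[0.04,-0.2,0],[0.07,-0.25,0]], claw=[1,1,1,1,1])

```text
t: 37.7
eef_pos: [455.1, 77.3, 337.0]
tcp_rot: [3.126, 0.465, 0.303]
ft_force: [0.3, -0.8, -1.0]
opening: 0.166
grip_force: 30.0
```

Call:
arm_command(delta_pos=[[0,-0.12,0],[0,-0.24,0],[0,-0.36,0],[0,-0.48,0],[0,-0.6,0]], delta_rot=[[0,0,0],[0,0,0],[0,0,0],[0,0,0],[0,0,0]], claw=[1,1,1,1,1])

```text
t: 38.12
eef_pos: [454.8, -73.1, 337.2]
tcp_rot: [3.128, 0.468, 0.302]
ft_force: [0.5, 0.0, -2.4]
opening: 0.164
grip_force: 30.0
```

Run:
```python
from h import *
t=snap('top','t16.png');blobs('top',t,(140,190,345,330),91,25)
im=snap('side','s16.png')
blobs('side',im,(150,130,400,330),16)
a=cv2.resize(im[110:330,150:400,::-1],(420,370),interpolation=cv2.INTER_CUBIC);b=cv2.resize(t[190:330,180:320,::-1],(370,370),interpolation=cv2.INTER_CUBIC)
cv2.imwrite('pics/c12.png',np.hstack([a,b]))
s=state();print(s['eef_pos'],s['tcp_rot'],s['ft_force'],s['moment'])
```

```text
top (np.float64(219.0), np.float64(237.0)) [55, 59, 126] [607.6 297.3  91. ]
top (np.float64(216.5), np.float64(223.0)) [32, 15, 299] [649.2 306.2  91. ]
top (np.float64(232.5), np.float64(255.0)) [10, 11, 79] [555.  255.6  91. ]
top (np.float64(204.5), np.float64(278.5)) [2, 26, 34] [484.6 336.6  91. ]
top (np.float64(158.5), np.float64(285.0)) [22, 21, 40] [463.1 473.6  91. ]
top (np.float64(226.0), np.float64(302.5)) [43, 20, 70] [415.7 271.1  91. ]
side (np.float64(263.0), np.float64(150.5)) [67, 42, 506] [804.9 483.5  16. ]
side (np.float64(263.5), np.float64(142.0)) [36, 25, 345] [836.3 522.5  16. ]
side (np.float64(340.0), np.float64(215.5)) [119, 172, 6954] [763.   95.5  16. ]
side (np.float64(312.5), np.float64(153.5)) [18, 30, 281] [906.5 367.2  16. ]
side (np.float64(255.5), np.float64(171.0)) [26, 19, 272] [721.2 409.4  16. ]
side (np.float64(168.0), np.float64(179.0)) [27, 11, 99] [509.4 551.   16. ]
side (np.float64(196.5), np.float64(184.5)) [18, 20, 227] [556.9 470.1  16. ]
side (np.float64(155.5), np.float64(191.0)) [12, 25, 102] [453.9 523.6  16. ]
side (np.float64(
[... 291 characters left out ...]
. ]
side (np.float64(256.5), np.float64(286.5)) [90, 76, 1123] [449.9  40.6  16. ]
side (np.float64(292.0), np.float64(259.0)) [17, 17, 90] [566.1  54.9  16. ]
side (np.float64(161.0), np.float64(290.5)) [23, 30, 81] [280.2 175.6  16. ]
side (np.float64(312.0), np.float64(292.5)) [23, 32, 290] [531.1 -56.9  16. ]
side (np.float64(195.5), np.float64(300.5)) [40, 44, 301] [323.7  97.4  16. ]
side (np.float64(163.5), np.float64(307.0)) [28, 33, 236] [260.1 128.5  16. ]
side (np.float64(236.0), np.float64(317.0)) [39, 25, 178] [364.1  -0.8  16. ]
[454.87127282 -74.8231719  336.9720314 ] [3.12680619 0.46886293 0.29808147] [-0.52395189 -0.20544276 -2.60465213] [ 0.05343388 -0.20029624 -0.06023807]
```

View pics/c12.png

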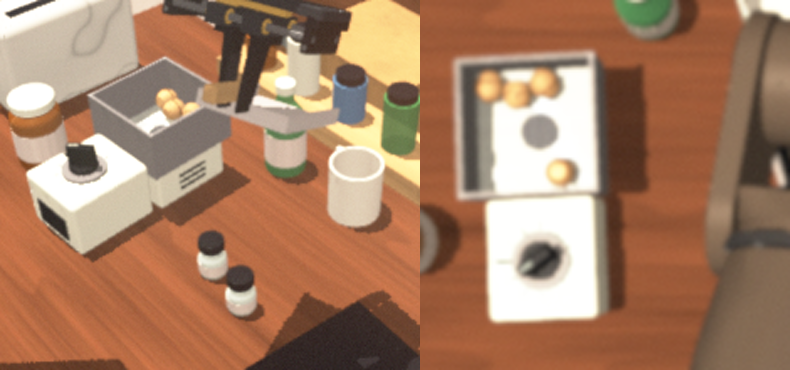

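All 4 nuts are in the hopper, at crop (490,85), (516,95), (545,82) and (561,172). The dial is still unturned. Next I return the pan, so I'll compute the levelling turn first.

Run:
```python
from h import *
from scipy.spatial.transform import Rotation as R
s=state();c=R.from_euler('xyz',s['tcp_rot']);t=R.from_euler('xyz',[np.pi,0,s['tcp_rot'][2]])
print(s['eef_pos'],s['tcp_rot'],((t*c.inv()).as_rotvec()/(np.pi/2)).round(4), 'yaw',(1.519-s['tcp_rot'][2])/(np.pi/2))
```

```text
[454.87127282 -74.8231719  336.9720314 ] [3.12680619 0.46886293 0.29808147] [ 0.0965 -0.2826 -0.0022] yaw 0.777260874359575
```

Call:
arm_command(delta_pos=[[0,0,0],[0,0,0],[0,0,0],[0,0,0],[0,0,0]], delta_rot=[[0.019,-0.056,0],[0.038,-0.113,-0.001],[0.058,-0.17,-0.001],[0.077,-0.226,-0.002],[0.0965,-0.2826,-0.0022]], claw=[1,1,1,1,1])

```text
t: 38.63
eef_pos: [455.2, -71.2, 337.4]
tcp_rot: [3.14, -0.005, 0.302]
ft_force: [0.3, -0.2, -3.1]
opening: 0.166
grip_force: 30.0
```

Call:
arm_command(delta_pos=[[0.015,-0.06,0],[0.03,-0.12,0],[0.046,-0.18,0],[0.061,-0.24,0],[0.077,-0.303,0]], delta_rot=[[0,0,0.052],[0,0,0.104],[0,0,0.155],[0,0,0.207],[0,0,0.259]], claw=[1,1,1,1,1])

```text
t: 39.05
eef_pos: [474.3, -147.6, 337.1]
tcp_rot: [3.141, -0.001, 0.713]
ft_force: [0.0, -0.1, -2.5]
opening: 0.166
grip_force: 30.0
```

Call:
arm_command(delta_pos=[[0.015,-0.06,-0.05],[0.03,-0.12,-0.1],[0.046,-0.18,-0.15],[0.061,-0.24,-0.2],[0.077,-0.303,-0.25]], delta_rot=[[0,0,0.052],[0,0,0.104],[0,0,0.155],[0,0,0.207],[0,0,0.259]], claw=[1,1,1,1,1])

```text
t: 39.47
eef_pos: [493.7, -223.3, 273.9]
tcp_rot: [3.141, -0.001, 1.12]
ft_force: [-0.6, 0.2, -2.5]
opening: 0.164
grip_force: 30.0
```

Call:
arm_command(delta_pos=[[0.015,-0.06,-0.08],[0.03,-0.12,-0.16],[0.046,-0.18,-0.24],[0.061,-0.24,-0.32],[0.077,-0.303,-0.4]], delta_rot=[[0,0,0.052],[0,0,0.104],[0,0,0.155],[0,0,0.207],[0,0,0.259]], claw=[1,1,1,1,1])

```text
t: 39.88
eef_pos: [513.1, -299.0, 173.5]
tcp_rot: [3.141, -0.001, 1.526]
ft_force: [0.4, 0.8, -2.3]
opening: 0.166
grip_force: 30.0
```

Run:
```python
from h import *
s=state();print(s['eef_pos'],s['tcp_rot'],s['ft_force'],s['moment'])
t=snap('top','t17.png');im=snap('side','s17.png')
g=t[200:330,340:440].astype(int);m=(g.min(2)>165).astype(np.uint8)
k,l,st,c=cv2.connectedComponentsWithStats(m)
for i in range(1,k):
    if st[i,4]>100:
        q=cv2.minAreaRect(np.argwhere(l==i)[:,::-1].astype(np.float32));print(st[i].tolist(),(q[0][0]+340,q[0][1]+200),q[1:],[at('top',q[0][0]+340,q[0][1]+200,z) for z in(40,180)])
```

```text
[ 513.10456999 -299.04523475  173.5017483 ] [ 3.14096038e+00 -1.09852335e-03  1.52645067e+00] [ 0.43538254  0.81392374 -2.34401609] [-0.24196019  0.06902014 -0.02668065]
[36, 0, 23, 9, 159] (387.0, 204.0) ((8.0, 22.0), 90.0) [array([ 722.1, -206.6,   40. ]), array([ 696.8, -184.4,  180. ])]
[37, 48, 49, 44, 1855] (400.9406089782715, 269.62845611572266) ((47.670860290527344, 42.152183532714844), 3.012787342071533) [array([ 520.4, -249.3,   40. ]), array([ 515.8, -222.8,  180. ])]
[41, 94, 21, 7, 104] (390.9754066467285, 297.27049255371094) ((20.280006408691406, 5.070001602172852), 5.194429397583008) [array([ 436.2, -219. ,   40. ]), array([ 440.2, -195.5,  180. ])]
```

The pan centre is at about (516,-221), over the scale. I'll lower it.

Call:
arm_command(delta_pos=[[0,-0.01,-0.1],[0,-0.01,-0.2],[0,-0.01,-0.3],[0,-0.01,-0.4],[0,-0.01,-0.5]], delta_rot=[[0,0,0],[0,0,0],[0,0,0],[0,0,0],[0,0,0]], claw=[1,1,1,1,1])

```text
t: 40.4
eef_pos: [513.4, -300.8, 49.6]
tcp_rot: [3.14, -0.0, 1.52]
ft_force: [0.4, 0.1, -2.5]
opening: 0.164
grip_force: 30.0
```

Call:
arm_command(delta_pos=[[0,0,-0.04],[0,0,-0.08],[0,0,-0.12],[0,0,-0.15],[0,0,-0.16]], delta_rot=[[0,0,0],[0,0,0],[0,0,0],[0,0,0],[0,0,0]], claw=[1,1,1,1,1])

```text
t: 40.82
eef_pos: [513.1, -301.4, 9.1]
tcp_rot: [3.141, -0.001, 1.522]
ft_force: [-0.1, 0.9, -2.7]
opening: 0.167
grip_force: 30.0
```

Call:
arm_command(delta_pos=[[0,0,-0.01],[0,0,-0.02],[0,0,-0.03],[0,0,-0.036],[0,0,-0.036]], delta_rot=[[0,0,0],[0,0,0],[0,0,0],[0,0,0],[0,0,0]], claw=[1,1,1,1,1])

```text
t: 41.23
eef_pos: [513.0, -301.5, 0.3]
tcp_rot: [3.141, -0.001, 1.522]
ft_force: [0.4, -0.3, -2.4]
opening: 0.169
grip_force: 30.0
```

Call:
arm_command(delta_pos=[[0,0,0],[0,0,0],[0,0,0],[0,0,0],[0,0,0]], delta_rot=[[0,0,0],[0,0,0],[0,0,0],[0,0,0],[0,0,0]], claw=[1,1,1,1,1])

```text
t: 41.65
eef_pos: [513.1, -301.5, 0.5]
tcp_rot: [3.14, -0.001, 1.522]
ft_force: [-0.3, -0.7, -2.7]
opening: 0.168
grip_force: 30.0
```

Call:
arm_command(delta_pos=[[0,0,-0.003],[0,0,-0.006],[0,0,-0.009],[0,0,-0.012],[0,0,-0.012]], delta_rot=[[0,0,0],[0,0,0],[0,0,0],[0,0,0],[0,0,0]], claw=[1,1,1,1,1])

```text
t: 42.07
eef_pos: [513.0, -301.6, -2.6]
tcp_rot: [3.141, -0.001, 1.522]
ft_force: [0.2, -0.5, -0.2]
opening: 0.168
grip_force: 30.0
```

Call:
arm_command(delta_pos=[[0,0,0],[0,0,0],[0,0,0],[0,0,0],[0,0,0]], delta_rot=[[0,0,0],[0,0,0],[0,0,0],[0,0,0],[0,0,0]], claw=[0.6,0.6,0.6,0.6,0.6])

```text
t: 42.48
eef_pos: [513.1, -301.5, -2.5]
tcp_rot: [3.14, -0.001, 1.522]
ft_force: [-0.1, -1.0, 0.3]
opening: 0.393
grip_force: 0.0
```

Call:
arm_command(delta_pos=[[0,0,0],[0,0,0.06],[0,0,0.18],[0,0,0.33],[0,0,0.48]], delta_rot=[[0,0,0],[0,0,0],[0,0,0],[0,0,0],[0,0,0]], claw=[0.6,0.6,0.6,0.6,0.6])

```text
t: 42.9
eef_pos: [512.6, -301.1, 118.4]
tcp_rot: [-3.141, -0.002, 1.522]
ft_force: [-0.1, -0.9, 0.4]
opening: 0.4
grip_force: 0.0
```

Call:
arm_command(delta_pos=[[-0.05,0.15,0.12],[-0.05,0.3,0.16],[-0.05,0.45,0.16],[-0.05,0.6,0.16],[-0.05,0.75,0.16]], delta_rot=[[0,0,0],[0,0,0],[0,0,0],[0,0,0],[0,0,0]], claw=[0.4,0.4,0.3,0.3,0.3])

```text
t: 43.32
eef_pos: [500.2, -112.3, 158.0]
tcp_rot: [3.139, -0.0, 1.522]
ft_force: [0.3, -0.3, 0.4]
opening: 0.672
grip_force: 0.0
```

Call:
arm_command(delta_pos=[[-0.05,0.15,0],[-0.05,0.3,0],[-0.05,0.45,0],[-0.05,0.6,0],[-0.05,0.75,0]], delta_rot=[[0,0,0],[0,0,0],[0,0,0],[0,0,0],[0,0,0]], claw=[0.3,0.3,0.3,0.3,0.3])

```text
t: 43.73
eef_pos: [487.7, 75.3, 157.7]
tcp_rot: [3.14, -0.001, 1.522]
ft_force: [0.8, -0.4, -0.4]
opening: 0.698
grip_force: 0.0
```

```bash
cat > pan.py <<'E'
from h import *
def pan(f):
    t=snap('top',f)
    g=t[200:330,340:440].astype(int);m=(g.min(2)>165).astype(np.uint8)
    k,l,st,c=cv2.connectedComponentsWithStats(m)
    for i in range(1,k):
        if st[i,4]>100:
            q=cv2.minAreaRect(np.argwhere(l==i)[:,::-1].astype(np.float32));print(st[i].tolist(),(q[0][0]+340,q[0][1]+200),q[1:],at('top',q[0][0]+340,q[0][1]+200,35))
    blobs('top',t,(185,200,260,270),91,25);blobs('top',t,(400,250,450,290),61,40)
    return t
E
python3 - <<'E'
from pan import *
t0=cv2.imread('pics/top0.png')[:,:,::-1]
pan('t18.png')
s=state();print(s['eef_pos'],s['tcp_rot'],s['joints'])
E
```

```text
[36, 0, 23, 9, 160] (387.0, 204.0) ((8.0, 22.0), 90.0) [ 723.  -207.4   35. ]
[30, 53, 47, 38, 1559] (393.0758590698242, 271.7103500366211) ((46.038063049316406, 36.64254379272461), 3.3664608001708984) [ 513.9 -226.1   35. ]
[41, 94, 21, 7, 105] (390.96534729003906, 297.3465347290039) ((20.298757553100586, 5.0746893882751465), 5.710593223571777) [ 435.8 -219.8   35. ]
top (np.float64(219.0), np.float64(222.0)) [55, 29, 87] [652.3 298.8  91. ]
top (np.float64(216.5), np.float64(223.0)) [32, 15, 297] [649.2 306.2  91. ]
top (np.float64(194.0), np.float64(252.0)) [5, 29, 33] [562.2 370.4  91. ]
top (np.float64(232.5), np.float64(255.0)) [10, 11, 80] [555.  255.6  91. ]
top (np.float64(426.0), np.float64(273.5)) [21, 8, 144] [ 508.9 -321.3   61. ]
[487.32928874  80.16202104 157.68384371] [ 3.14023475e+00 -2.06016872e-03  1.52414197e+00] [0.02796907 0.33035966 1.89936644 0.00247326 0.91036032 0.07310905]
```

The pan rests at about (514,-222), within 6 mm of the scale centre, and the nuts haven't moved. Now the dial, 35 mm deeper than last time.

Call:
arm_command(delta_pos=[[-0.022,0.15,0],[-0.044,0.3,0],[-0.066,0.45,0],[-0.088,0.6,0],[-0.109,0.748,0]], delta_rot=[[0,0,0.07],[0,0,0.14],[0,0,0.21],[0,0,0.28],[0,0,0.35]], claw=[0.3,0.3,0.3,0.3,0.3])

```text
t: 44.2
eef_pos: [460.1, 262.3, 157.6]
tcp_rot: [3.14, -0.001, 2.077]
ft_force: [0.6, -1.4, 0.2]
opening: 0.701
grip_force: 0.0
```

Call:
arm_command(delta_pos=[[0,0,0],[0,0,0],[0,0,0],[0,0,0],[0,0,0]], delta_rot=[[0,0,0.08],[0,0,0.08],[0,0,0.08],[0,0,0.08],[0,0,0.08]], claw=[0.3,0.3,0.3,0.3,0.3])

```text
t: 44.62
eef_pos: [461.1, 259.5, 157.5]
tcp_rot: [3.141, -0.001, 2.193]
ft_force: [0.3, 0.4, 0.1]
opening: 0.703
grip_force: 0.0
```

Call:
arm_command(delta_pos=[[0,0,0],[0,0,0],[0,0,0],[0,0,0],[0,0,0]], delta_rot=[[0,0,0],[0,0,0],[0,0,0],[0,0,0],[0,0,0]], claw=[0.3,0.3,0.3,0.3,0.3])

```text
t: 45.03
eef_pos: [460.8, 260.4, 157.4]
tcp_rot: [3.141, -0.001, 2.197]
ft_force: [0.4, 0.5, 0.6]
opening: 0.696
grip_force: 0.0
```

Call:
arm_command(delta_pos=[[0,0.028,-0.08],[0,0.028,-0.16],[0,0.028,-0.23],[0,0.028,-0.28],[0,0.028,-0.28]], delta_rot=[[0,0,0],[0,0,0],[0,0,0],[0,0,0],[0,0,0]], claw=[0.3,0.3,0.3,0.3,0.3])

```text
t: 45.45
eef_pos: [459.7, 267.1, 85.3]
tcp_rot: [-3.139, -0.001, 2.197]
ft_force: [-0.1, 0.0, -0.4]
opening: 0.703
grip_force: 0.0
```

Call:
arm_command(delta_pos=[[0,0,-0.01],[0,0,-0.02],[0,0,-0.03],[0,0,-0.04],[0,0,-0.048]], delta_rot=[[0,0,0],[0,0,0],[0,0,0],[0,0,0],[0,0,0]], claw=[0.3,0.3,0.3,0.3,0.3])

```text
t: 45.87
eef_pos: [460.9, 267.6, 75.6]
tcp_rot: [3.14, -0.0, 2.198]
ft_force: [0.9, -0.2, -0.1]
opening: 0.7
grip_force: 0.0
```

Call:
arm_command(delta_pos=[[0,0,0],[0,0,0],[0,0,0],[0,0,0],[0,0,0]], delta_rot=[[0,0,0],[0,0,0],[0,0,0],[0,0,0],[0,0,0]], claw=[1,1,1,1,1])

```text
t: 46.28
eef_pos: [460.8, 267.5, 75.5]
tcp_rot: [3.14, -0.001, 2.198]
ft_force: [-1.0, 0.0, 0.1]
opening: 0.407
grip_force: 0.0
```

Call:
arm_command(delta_pos=[[0,0,0],[0,0,0],[0,0,0],[0,0,0],[0,0,0]], delta_rot=[[0,0,0],[0,0,0],[0,0,0],[0,0,0],[0,0,0]], claw=[1,1,1,1,1])

```text
t: 46.7
eef_pos: [463.0, 268.6, 75.6]
tcp_rot: [3.136, 0.0, 2.197]
ft_force: [9.1, 6.0, -6.1]
opening: 0.145
grip_force: 30.0
```

Call:
arm_command(delta_pos=[[0,0,0],[0,0,0],[0,0,0],[0,0,0],[0,0,0]], delta_rot=[[0,0,0],[0,0,0],[0,0,0],[0,0,0],[0,0,0]], claw=[1,1,1,1,1])

```text
t: 47.12
eef_pos: [463.0, 268.6, 75.7]
tcp_rot: [3.136, 0.0, 2.197]
ft_force: [8.2, 6.7, -5.7]
opening: 0.145
grip_force: 30.0
```

The bar is gripped (14 mm opening, 30 N). I'll shift slightly to centre on the axis and turn clockwise until the closing axis lies along the grinder's x.

Call:
arm_command(delta_pos=[[0.004,0.003,0],[0.008,0.005,0],[0.008,0.005,0],[0.008,0.005,0],[0.008,0.005,0]], delta_rot=[[0,0,0],[0,0,-0.03],[0,0,-0.07],[0,0,-0.11],[0,0,-0.15]], claw=[1,1,1,1,1])

```text
t: 47.53
eef_pos: [461.9, 268.0, 75.6]
tcp_rot: [-3.14, -0.0, 1.959]
ft_force: [-4.1, -5.6, 6.9]
opening: 0.145
grip_force: 30.0
```

Call:
arm_command(delta_pos=[[0,0,0],[0,0,0],[0,0,0],[0,0,0],[0,0,0]], delta_rot=[[0,0,-0.05],[0,0,-0.1],[0,0,-0.15],[0,0,-0.19],[0,0,-0.206]], claw=[1,1,1,1,1])

```text
t: 47.95
eef_pos: [460.4, 267.6, 75.6]
tcp_rot: [-3.138, 0.001, 1.635]
ft_force: [-11.0, -5.9, 12.1]
opening: 0.143
grip_force: 30.0
```

Call:
arm_command(delta_pos=[[0,0,0],[0,0,0],[0,0,0],[0,0,0],[0,0,0]], delta_rot=[[0,0,0],[0,0,0],[0,0,0],[0,0,0],[0,0,0]], claw=[1,1,1,1,1])

```text
t: 48.37
eef_pos: [460.3, 267.6, 75.5]
tcp_rot: [-3.137, 0.001, 1.639]
ft_force: [-9.5, -6.1, 12.9]
opening: 0.145
grip_force: 30.0
```

Run:
```python
from h import *
s=state();print(s['eef_pos'],s['tcp_rot'],s['ft_force'],s['moment'],s['opening'])
```

```text
[460.30688485 267.62724273  75.54157047] [-3.13749816e+00  1.37646773e-03  1.63852260e+00] [-9.53926666 -6.10836795 12.88690509] [-1.14852539  2.09358364  0.03326202] 0.14539526817711648
```

Call:
arm_command(delta_pos=[[0,0,0],[0,0,0],[0,0,0],[0,0,0],[0,0,0]], delta_rot=[[0,0,0],[0,0,0],[0,0,0],[0,0,0],[0,0,0]], claw=[0.5,0.5,0.5,0.5,0.5])

```text
t: 48.78
eef_pos: [462.9, 268.8, 75.3]
tcp_rot: [3.14, -0.001, 1.638]
ft_force: [0.1, -0.4, 0.6]
opening: 0.442
grip_force: 0.0
```

Call:
arm_command(delta_pos=[[0,0,0.06],[0,0,0.16],[0,0,0.28],[0,0,0.4],[0,0,0.5]], delta_rot=[[0,0,0],[0,0,0],[0,0,0],[0,0,0],[0,0,0]], claw=[0.5,0.5,0.5,0.5,0.5])

```text
t: 49.2
eef_pos: [462.9, 268.8, 202.4]
tcp_rot: [3.14, -0.001, 1.638]
ft_force: [0.1, -0.5, 1.0]
opening: 0.5
grip_force: 0.0
```

Call:
arm_command(delta_pos=[[0,-0.16,0],[0,-0.32,0],[0,-0.48,0],[0,-0.64,0],[0,-0.8,0]], delta_rot=[[0,0,0],[0,0,0],[0,0,0],[0,0,0],[0,0,0]], claw=[0.5,0.5,0.5,0.5,0.5])

```text
t: 49.62
eef_pos: [462.4, 67.1, 200.5]
tcp_rot: [3.14, -0.001, 1.639]
ft_force: [0.7, -0.1, 0.0]
opening: 0.501
grip_force: 0.0
```

Call:
arm_command(delta_pos=[[0,-0.16,0],[0,-0.2,0],[0,-0.2,0],[0,-0.2,0],[0,-0.2,0]], delta_rot=[[0,0,0],[0,0,0],[0,0,0],[0,0,0],[0,0,0]], claw=[0.5,0.5,0.5,0.5,0.5])

```text
t: 50.03
eef_pos: [462.8, 19.7, 200.4]
tcp_rot: [3.141, -0.001, 1.639]
ft_force: [0.2, -0.4, -0.8]
opening: 0.498
grip_force: 0.0
```

Run:
```python
from pan import *
t=pan('t19.png')
def bar(im):
    g=cv2.cvtColor(im,cv2.COLOR_RGB2GRAY)[278:300,214:238].astype(float)
    for th in(60,90):
        y,x=np.nonzero(g<th); p=np.c_[x,y]; c=np.cov(p.T);w,v=np.linalg.eigh(c)
        print(th,len(x),p.mean(0)+[214,278],w.round(2),np.degrees(np.arctan2(-v[0,1],-v[1,1]))%180)
    print(g[3:19,2:22].astype(int))
bar(cv2.imread('pics/top0.png')[:,:,::-1]);bar(t)
s=state();print(s['t'],s['eef_pos'],s['opening'])
```

```text
[36, 0, 23, 9, 159] (387.0, 204.0) ((8.0, 22.0), 90.0) [ 723.  -207.4   35. ]
[31, 53, 46, 38, 1478] (393.5, 271.5) ((37.0, 45.0), 90.0) [ 514.6 -227.4   35. ]
[41, 94, 21, 7, 104] (390.9603958129883, 297.39603424072266) ((20.298757553100586, 4.975186347961426), 5.710593223571777) [ 435.7 -219.8   35. ]
top (np.float64(225.0), np.float64(209.0)) [41, 3, 48] [691.4 282.2  91. ]
top (np.float64(197.5), np.float64(223.0)) [12, 25, 36] [648.5 363.1  91. ]
top (np.float64(216.5), np.float64(223.0)) [32, 15, 295] [649.2 306.2  91. ]
top (np.float64(194.0), np.float64(253.0)) [5, 27, 30] [559.2 370.3  91. ]
top (np.float64(232.5), np.float64(255.0)) [10, 11, 81] [555.  255.6  91. ]
top (np.float64(426.0), np.float64(273.5)) [21, 8, 144] [ 508.9 -321.3   61. ]
60 35 [226.97142857 288.37142857] [ 0.92 12.87] 132.96752634612864
90 105 [226.06666667 287.79047619] [ 8.03 10.24] 127.2697814200287
[[253 247 236 226 216 203 182 165 158 154 153 155 172 200 214 212 212 219
  239 252]
 [248 237 226 211 186 159 133 114 105 100  96  95 116 154 178 177 180 201
  224 243]
 [240 228 213 182 144 114  97  89
[... 2015 characters left out ...]
  78  64  46  45  75 113
  146 170]
 [173 141 123 111 101  90  80  75  73  75  74  75  74  66  57  67 105 154
  187 199]
 [203 164 129 101  83  80  75  79  81  82  82  81  79  78  80 103 150 195
  218 220]
 [227 206 173 135 104  88  86  87  89  90  89  90  87  90 106 150 194 219
  224 225]
 [236 225 208 176 134 105  93  90  92  91  91  91  95 111 150 194 220 226
  226 234]
 [240 232 225 208 174 138 116 103  99  98  99 106 124 154 194 219 226 227
  229 246]
 [247 241 232 225 210 188 165 149 143 138 143 156 172 199 219 227 227 225
  237 252]
 [254 250 242 234 227 221 212 207 200 194 199 208 215 222 228 229 232 237
  249 255]]
50.0833 [462.78550279  19.97121822 200.39018105] 0.49894239990685857
```

The pointer now lies along the mark's direction, horizontal in the top view. All 4 nuts sit in the hopper, the pan is centred on the scale, and the arm is clear. I'm handing in.

```bash
python3 -c "
from cell import *
print(job_done())"
```

```text
the job is handed in; nothing more can be done
None
```

I handed the job in with all four walnuts in the hopper, the empty pan on the scale about 6 mm off its centre, and the dial pointer at the mark; no verdict came back.

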